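# Load a spacer ring on a fixture spindle and start the clamp

### The job

Slide the large flat ring along the fixture's ledge onto the round nose of the upright spindle and turn it until its square bore drops over the spindle's square, then push it down against the stiff support collar until it is fully home. Only then press the start button on the control box all the way down and let it come back up. Leave the loose tools and small parts on the bench where they are.

Things in the scene. Friction and masses are not known exactly. Their poses are not given: they have to be found in the camera images.
- fixture: Bench fixture, bolted down. Origin: centre of its underside on the bench; its x axis points along the ledge towards the spindle, z up. Steel base plate, local x -155 to 145 mm, y -90 to 90, 20 mm thick, carrying the ledge, spindle, collar and two stop pins.
- ledge_edge (a point): Middle of the straight edge, towards the spindle, of the flat ledge (top of a grey block, 60 mm above the bench): local (6, 0, 60) mm of the fixture. From here the ledge reaches 156 mm back (fixture -x) and 85 mm to either side.
- stop_mid (a point): Midway between the tops (72 mm above the bench) of two upright steel stop pins, diameter 10, beyond the spindle at fixture local (107.4, +39.9) and (107.4, -39.9) mm. They stop a ring pushed about 9 mm past the spindle.
- spindle_top (a point): Centre of the flat top of the upright steel spindle, at fixture local (60, 0) mm, 59.5 mm above the bench (0.5 lower than the ledge). Top 4 mm: round nose, diameter 34, chamfered 1.5 mm; below its shoulder (55.5 mm above the bench) the spindle is square, 34 mm across flats. The square stands at a different angle each time, not given by any reading, and is stiff to turn.
- collar (a joint): Brass support collar round the spindle, diameter 80. Value in m: 0 = raised (its top 52 mm above the bench), 0.014 = fully down on its stop (top 38 mm above the bench). No spring: it stays where it is left. With the ring's weight on it, it still takes about 10 N more, downwards, to slide it. It starts between 0 and 0.004.
- spacer_mid (a point): The ring: a flat aluminium ring, outer diameter 100, with a square bore 36.5 mm across flats, 14 mm thick, about 0.3 kg, loose, lying flat on the ledge; too wide to be gripped across, slides at 1 to 3 N. This point is on its axis half-way up (7 mm above its underside). Two fingertips pressed on its top near the rim (about 40 mm from the axis) with about 10 N turn it without slipping.
- spacer: The same ring; origin on its axis at its underside, z along the axis, x and y square to the bore's flats. On the nose with the squares crossed its underside rests on the shoulder (55.5 mm up); within about 4 degrees it drops on to the collar; fully home its underside is 38 and its top 52 mm above the bench, the spindle's end 7.5 mm above that.
- start (a joint): Start button, value in m: 0 = up, 0.006 = fully down. Spring return, fully down takes 5 N.
- start_top (a point): Centre of the top face of the start button, a grey round push button of diameter 32 pressed straight down, in a black housing on top of the grey control box (100 x 100 x 50 mm). Moves with the button.
- pin_bin: Open grey bin 100 x 100 x 55 mm with pins, fixed; it and the control box stand on either side of the fixture, either way round. Origin under its centre.
- bushing: Bystander: loose brass bushing, diameter 24, 24 mm tall, standing on the fixture's base plate near a corner beyond the spindle. Origin at its underside.
- small_ring: Bystander: small loose ring on the bench, outer diameter 52, 12 mm thick. Origin at its underside.
- screwdriver: Bystander: screwdriver lying on the bench near the robot.
- wrench: Bystander: wrench lying on the bench near the robot.
- clamp: Bystander: C-shaped screw clamp lying flat on the bench, about 70 x 200 x 25 mm.
Things that resemble listed ones, but are neither listed nor needed, are in the scene too. Leave any green or red look-alike of the spacer alone.

How it is judged:
On the way, in this order (a step that is already met when the one before it is completed fails the run):
1. the ring has dropped over the square spindle and lies on the collar (z of spacer_mid in the frame of fixture below 0.0605 m and horizontal distance between spacer_mid and spindle_top below 0.004 m and angle between the z axis of spacer and the z axis of fixture, either way round below 0.08 rad), for 0.1 s.
2. the ring is fully home, collar down on its stop (z of spacer_mid in the frame of fixture below 0.0468 m and horizontal distance between spacer_mid and spindle_top below 0.004 m and angle between the z axis of spacer and the z axis of fixture, either way round below 0.05 rad and value of joint collar above 0.0125 m), for 0.2 s.
3. the start button is pressed fully down (value of joint start above 0.005 m), for 0.02 s.
At the end, for the whole second after the job is handed in: The ring is on the spindle (its axis within 4 mm of the spindle's, level within 0.05 rad), fully home (within 1.8 mm of its lowest place, collar within 1.5 mm of its stop) and at rest; the start button is back up (less than 1 mm down) (all of step 2 and value of joint start below 0.001 m and linear speed of spacer below 0.02 m/s); the robot touches nothing.
It fails at once if the start button is pressed before the ring is home (value of joint start above 0.004 m and not (z of spacer_mid in the frame of fixture below 0.0468 m and horizontal distance between spacer_mid and spindle_top below 0.004 m and angle between the z axis of spacer and the z axis of fixture, either way round below 0.05 rad and value of joint collar above 0.0125 m)).
It fails at once if a loose tool or small part is moved by more than 25 mm (distance of any of bushing, small_ring, screwdriver, wrench, clamp from where it was at the start of the episode above 0.025 m).
It also fails if it takes over 72 s, if anything falls off the work surface, if the arm or the gripper's body presses on something with over 40 N, if the wrist force passes 120 N, or if a joint passes its speed limit or range.

### The arm

A 6-joint arm with a two-finger parallel gripper is mounted at the origin on the work surface. World frame = base frame: x ahead of the robot, y to its left, z up, the work surface at z = 0. Lengths are in m, angles in rad, forces in N, time in s.
With the tool pointing down it reaches from about 0.325 to 0.9 m from the base axis. Payload 3.5 kg.
Tool frame: the origin (TCP) lies at the very end of the fingers, on their centre line; the grasp point (between the pads) lies 19 mm behind it; z points along the fingers, x is the direction in which the jaws open and shut, and the axes are right-handed (so a half turn about z gives the same grasp; the last joint's range is limited). The gripper opens to 85 mm and grips with 20 to 120 N. Pads are 22 mm wide; open, the fingers measure 114 mm over their backs; the gripper's body (76 mm by 85 mm) begins 54 mm behind the grasp point. The pads swing forward as they close: fully open they stand 13 mm farther back than shut.
Start: joints at [1.223, 0.276, -0.026, 1.268, 0, 1.467], TCP at [0.151, 0.606, 0.231] pointing down, gripper open.
Joint ranges: [-3.12, 3.12], [-0.85, 1.88], [-1.08, 1.24], [-1.95, 2.15], [-1.57, 1.53], [-3.14, 3.14]. Speed limits (rad/s): [2.57, 2.57, 3.14, 3.14, 3.14, 3.14].

### API

Orientations are given as a unit quaternion [w, x, y, z].
In Python, from rig import observe, cams, ticket gives the robot as it stands.
- The arm moves only by the tool send_rows, never from a script. Its argument "targets" is a list of rows, each a list of 3 entries, a list of its own where there are three numbers: the turn, a rotation vector about the tool's x, y, z each as a share of 180 degrees, from -1 to 1, then the shift along the tool's x, y, z each as a share of 0.15 m, from -1 to 1, then the gripper command: -1 is shut, 1 is fully open, values between are in proportion. A call has exactly 8 rows; each row is the pose to reach, as a shift and turn from the pose commanded when the call began, along the tool's axes at that moment, turning the shorter way round; what a row does not reach only later rows make up. A row lasts 1/12 s, in which the tool goes at most 41.7 mm and 7.16 degrees, less where a joint would pass 70% of its speed; a pose out of reach is approached as far as the arm can. A call with a number of a shift or a turn outside -1 to 1 is refused whole. A call with a gripper value outside its range is refused whole. The fingers move at their own pace and stop on an object; "newtons" is the grip in N (left out, the last holds). Time passes only in rows, so rows that repeat a pose let the fingers close, or fill a call up. It gives the time, the measured TCP pose, the force and the opening at its end, in the units of the state.
- observe(): the state, without advancing time (a new reading comes with each control period).
- cams.grab_frame(name): name is "side" or "top"; returns a dict with "frame" (400x640x3 uint8, red, green, blue), "fx", "fy", "cx", "cy" (pixels), "origin" and "attitude" of the camera in the world. Camera axes: x right, y down, z forward; pixel columns grow to the right and rows downward; lengths in m; the calibration is good to about 2 mm. A picture is of the moment at which its call begins. There is no depth.
- ticket.finish_job(): hands the job in, once; it reports no verdict.
Trained networks look in a picture, given as the dict that the camera call returned (one of the last four; its "shot" number tells which), for a name from the list of things; names that differ only in an ending like _2 or _b are one class to them, and where a whole thing is asked for, a point or a joint stands for the part that bears it (a point fixed in the world has none). Each returns a list of dicts, best first, with "conf" (0 to 1); they miss things now and then, are a little off and sometimes report something else, mostly with a low value. They report only what shows in the picture. A call takes as long as a camera call. They do not tell look-alikes from the thing itself.
- cams.find_in(picture, target): "location" ([x, y, z] in m, in the coordinates of the camera as it stood for that picture, good to about 4 mm: the middle of the surface that is visible of it).
- cams.outline_of(picture, target): "mask" (400x640 bool, what is visible of it).
The state is a dict: "t": time; "joint_positions": joint angles; "qvel": joint speeds; "tau": joint torques, N m; "eef_pos": TCP position; "tool_rot": TCP orientation; "force": force on the tool from outside, world axes, zero at the start; "ft_torque": the same for the moment, N m; "width": finger opening in m.
Only numpy, scipy, OpenCV 4.12 (cv2) and the standard library are available. Lean on these libraries where they do the work, as an engineer would, in place of code of your own. Each camera call takes 0.05 s, during which the arm holds its last target.

## Working session

There is one attempt and no reset: what is moved stays moved. The work goes in short steps, Python scripts to look and compute and a tool call to move; the robot and the scene stay as the last step left them, time stands still between calls to the robot, and variables do not carry over. Pictures are saved under pics/ and viewed, and the job is handed in when it is done.

Besides the shell and the picture viewer there is one more tool, called after "Request:" as a command line: name --argument value ..., lists and objects as JSON in quotes. send_rows: Moves the arm, as the interface text tells. Shift numbers are shares of 0.15 m and turn numbers shares of 180 degrees, none past 1 either way. Its arguments: {"type":"object","properties":{"targets":{"type":"array"},"newtons":{"type":"number"}},"required":["targets"]}

```bash
ls; mkdir -p pics
python3 - <<'E'
from rig import observe, cams, ticket
import cv2
s=observe()
print({k:(v if not hasattr(v,'round') else v) for k,v in s.items()})
for n in ["side","top"]:
    p=cams.grab_frame(n)
    cv2.imwrite(f"pics/{n}0.png",p["frame"][:,:,::-1])
    print(n,{k:v for k,v in p.items() if k!="frame"})
    for t in ["fixture","spacer","spacer_mid","spindle_top","start_top","pin_bin","bushing","ledge_edge","stop_mid","collar","small_ring"]:
        try:
            for r in cams.find_in(p,t)[:4]: print(t,r)
        except Exception as e: print(t,e)
E
```

```text
pics
{'t': 0.0, 'joint_positions': array([ 1.22258163e+00,  2.77147921e-01, -2.78646506e-02,  1.26800779e+00,
       -8.10706595e-06,  1.46743207e+00]), 'qvel': array([ 0.00118093,  0.00062945,  0.00047697,  0.00015276,  0.00012463,
       -0.00073003]), 'tau': array([-8.95842368e-04, -4.45511234e+01,  2.95199794e+01,  1.64330145e-02,
       -7.29769090e-05,  2.28736390e-06]), 'eef_pos': array([0.15123269, 0.60563194, 0.23015808]), 'tool_rot': array([ 5.93755502e-04,  7.88165494e-01,  6.15462361e-01, -9.40242807e-04]), 'force': array([-0.00284804, -0.64825908, -0.07077784]), 'ft_torque': array([0.01700566, 0.00197694, 0.01092092]), 'width': 0.08546409589469696}
side {'fx': 377.0431065191994, 'fy': 377.0431065191994, 'cx': 316.50627680856127, 'cy': 193.0918082615685, 'origin': array([0.37908275, 0.84096413, 0.61756327]), 'attitude': array([ 0.04209653, -0.05734565,  0.87135692, -0.48546521]), 'shot': 1}
fixture {'location': [-0.0191, 0.055, 1.0129], 'conf': 0.56}
spacer {'location': [-0.0002, 0.048, 0.9716], 'conf': 0.83}
spacer {'location': [-0.2774, 0.1654, 0.8941], 'conf': 0.81}
sp
[... 1682 characters left out ...]
f': 0.56}
start_top {'location': [0.3258, 0.0471, 1.0676], 'conf': 0.66}
pin_bin {'location': [-0.3317, 0.0702, 1.113], 'conf': 0.8}
bushing {'location': [0.0352, -0.1557, 1.1176], 'conf': 0.63}
bushing {'location': [-0.3716, -0.1279, 1.1408], 'conf': 0.51}
bushing {'location': [0.0377, -0.019, 1.0891], 'conf': 0.5}
ledge_edge {'location': [0.0371, -0.021, 1.0894], 'conf': 0.82}
stop_mid {'location': [0.0375, -0.0204, 1.0854], 'conf': 0.63}
collar {'location': [0.0593, -0.0606, 1.1014], 'conf': 0.93}
small_ring {'location': [0.3269, 0.0431, 1.0689], 'conf': 0.68}
small_ring {'location': [-0.3703, -0.1279, 1.1452], 'conf': 0.57}
small_ring {'location': [0.0333, -0.1544, 1.1202], 'conf': 0.23}
```

View pics/top0.png

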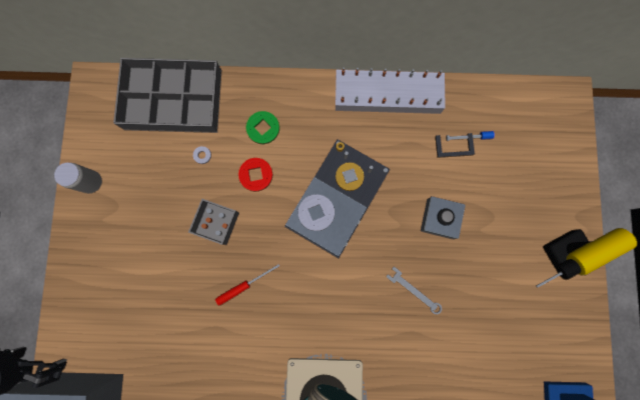

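View pics/side0.png

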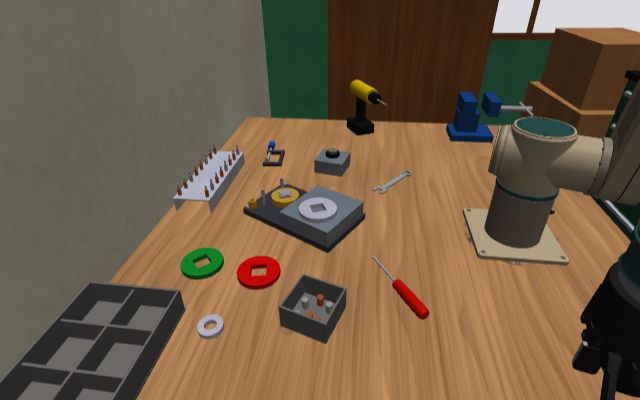

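Run:
```python
import cv2
a=cv2.imread("pics/top0.png")
cv2.imwrite("pics/top0crop.png",cv2.resize(a[110:270,250:430],None,fx=4,fy=3.7,interpolation=cv2.INTER_CUBIC)[:600])
a=cv2.imread("pics/side0.png")
cv2.imwrite("pics/side0crop.png",cv2.resize(a[140:280,220:410],None,fx=4,fy=4,interpolation=cv2.INTER_CUBIC))
```

```text
(no output)
```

View pics/top0crop.png

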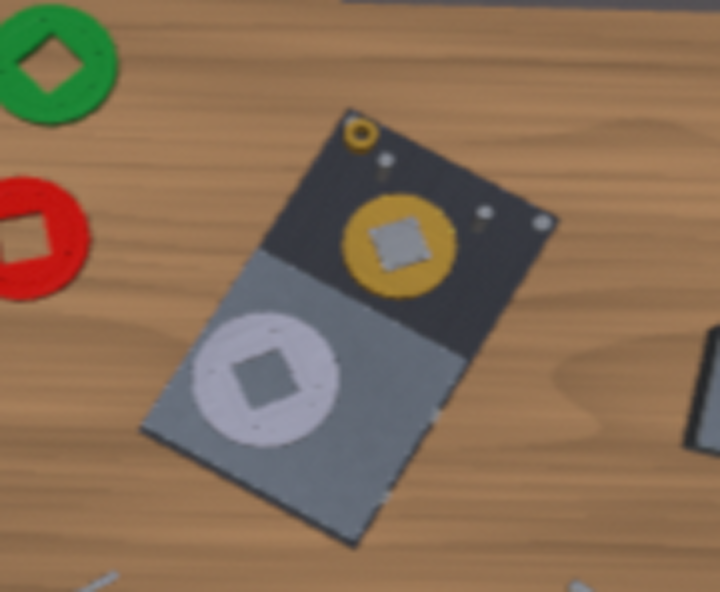

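View pics/side0crop.png

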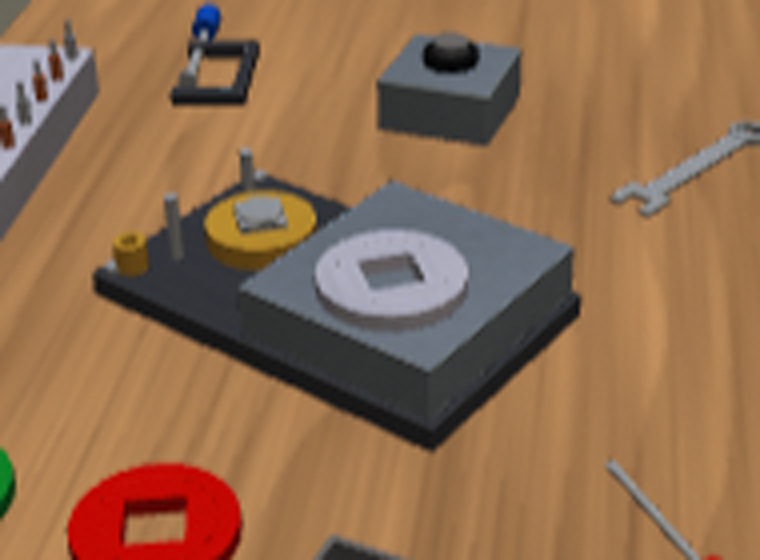

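Candidates for the ring in the top view: the green ring at (263,127), the red ring at (256,174), the grey-white ring on the ledge at (317,212), the brass collar at (350,177) and the small ring at (202,155). By the description it is the grey one at (317,212), and the close crop shows it flat on the ledge with a square bore. The spindle and collar are at (350,177). The button on the control box is at (446,217), and the bin is at (215,222).

Next I'll fit the fixture model to both views.

```bash
cat > h.py <<'E'
import numpy as np, cv2
from scipy.spatial.transform import Rotation as R
from scipy.optimize import least_squares, minimize
def Rq(q): return R.from_quat([q[1],q[2],q[3],q[0]]).as_matrix()
def proj(p,P):
    P=np.atleast_2d(P); c=(P-p["origin"])@Rq(p["attitude"])
    return np.c_[p["fx"]*c[:,0]/c[:,2]+p["cx"],p["fy"]*c[:,1]/c[:,2]+p["cy"]]
def ray(p,uv,z):
    d=Rq(p["attitude"])@np.array([(uv[0]-p["cx"])/p["fx"],(uv[1]-p["cy"])/p["fy"],1])
    return p["origin"]+d*(z-p["origin"][2])/d[2]
def fx2w(f,L):
    L=np.atleast_2d(L)*1.0; c,s=np.cos(f[2]),np.sin(f[2])
    return np.c_[f[0]+c*L[:,0]-s*L[:,1], f[1]+s*L[:,0]+c*L[:,1], L[:,2]]
E
python3 - <<'E'
from rig import observe, cams
from h import *
import pickle
top=cams.grab_frame("top"); side=cams.grab_frame("side")
for p,n in ((top,"top"),(side,"side")):
    pickle.dump(p,open(n+".pkl","wb"))
T=lambda X,Y:(250+X/4-.4,110+Y/3.7-.4)
S=lambda X,Y:(220+X/4-.4,140+Y/4-.4)
mm=1e-3
pts=[("t",T(350,108),(145,90,20)),("t",T(558,218),(145,-90,20)),("t",T(140,430),(-150,85,60)),("t",T(357,545),(-150,-85,60)),
("t",T(262,250),(6,85,60)),("t",T(467,360),(6,-85,60)),("t",T(386,160),(107.4,39.9,72)),("t",T(485,212),(107.4,-39.9,72)),
("s",S(173,197),(107.4,39.9,72)),("s",S(247,151),(107.4,-39.9,72)),("s",S(396,182),(6,-85,60)),("s",S(575,249),(-150,-85,60)),("s",S(433,368),(-150,85,60)),("s",S(240,292),(6,85,60)),("s",S(97,272),(145,90,20))]
P={"t":top,"s":side}
def res(f,ks="ts",full=False):
    r=[]
    for k,uv,L in pts:
        if k in ks: r.append(proj(P[k],fx2w(f,np.array(L)*mm))[0]-np.array(uv))
    return np.array(r).ravel()
for ks in ("t","s","ts"):
    o=least_squares(res,[0.45,0.0,0.5],args=(ks,),loss="soft_l1"); print(ks,o.x.round(4),np.degrees(o.x[2]).round(2)); print(res(o.x,ks).round(1).tolist())
f=o.x
np.save("fix.npy",f)
print("spindle",fx2w(f,[0.06,0,0.0595]))
for k,n in (("t","top"),("s","side")):
    p=P[k]; im=cv2.resize(p["frame"][:,:,::-1],None,fx=4,fy=4,interpolation=cv2.INTER_CUBIC)
    def poly(L,c):
        q=proj(p,fx2w(f,np.array(L)*mm)); cv2.polylines(im,[np.int32(np.round((q+.5)*4*16-8))],True,c,1,cv2.LINE_AA,4)
    poly([(-155,-90,20),(145,-90,20),(145,90,20),(-155,90,20)],(0,255,255))
    poly([(-150,-85,60),(6,-85,60),(6,85,60),(-150,85,60)],(0,255,0))
    a=np.linspace(0,2*np.pi,40)
    for cx,cy,r,z in((107.4,39.9,5,72),(107.4,-39.9,5,72),(60,0,17,59.5),(60,0,40,50)):
        poly(np.c_[cx+r*np.cos(a),cy+r*np.sin(a),0*a+z],(255,0,255))
    c=(proj(p,fx2w(f,[0.0,0,.05]))[0]*4).astype(int)
    cv2.imwrite(f"pics/fit_{n}.png",im[c[1]-290:c[1]+290,c[0]-330:c[0]+330])
E
```

```text
t [ 0.5538 -0.0283 -0.4964] -28.44
[-0.7, -0.1, 1.0, 0.2, 0.4, -0.5, 0.0, -0.3, -1.4, -0.2, 0.5, 0.3, -0.2, 0.3, 0.0, 0.3]
s [ 0.5534 -0.0221 -0.505 ] -28.93
[0.1, -0.1, 0.4, 0.1, -0.3, -0.5, 1.1, -0.3, 0.0, 1.3, -0.2, -1.1, -1.0, 0.2]
ts [ 0.5541 -0.0272 -0.4985] -28.56
[-1.0, -0.2, 0.6, 0.2, -0.1, -0.7, -0.5, -0.4, -1.8, -0.3, 0.0, 0.2, -0.6, 0.2, -0.3, 0.2, 0.2, -0.9, 0.3, -0.7, -0.5, -1.4, 0.9, -1.6, 0.4, -0.2, 0.1, -2.2, -0.8, -0.6]
spindle [[ 0.60677025 -0.05583727  0.0595    ]]
```

View pics/fit_top.png

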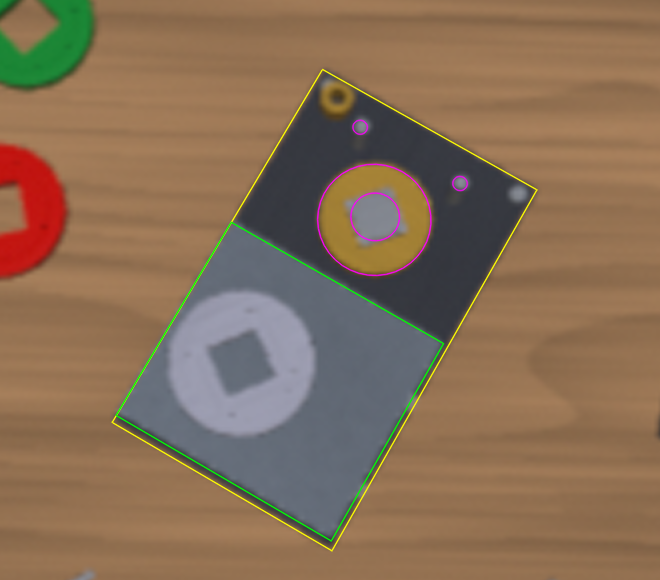

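View pics/fit_side.png

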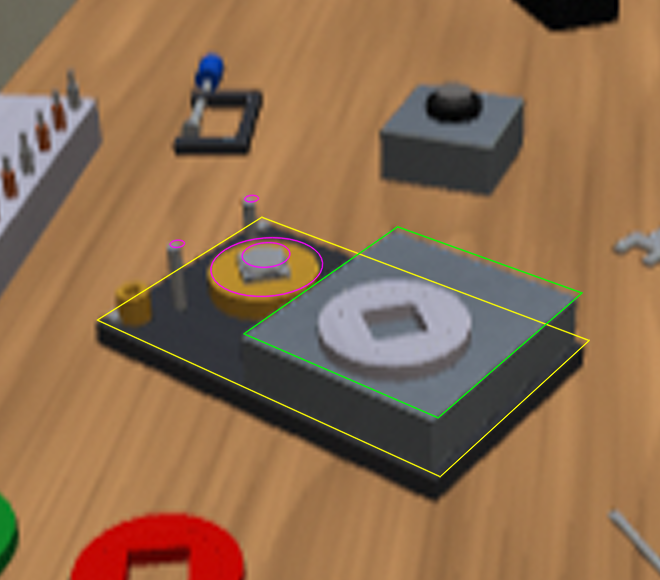

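The overlay matches the top view to under a pixel, with the ring at about (317,212). Next is the ring pose with its bore yaw, the spindle yaw, and the button.

```bash
cat > meas.py <<'E'
from h import *
def crop_poly(p,polys,box,ss=8):
    u0,v0,u1,v1=box; m=np.zeros(((v1-v0)*ss,(u1-u0)*ss),np.uint8)
    for P,val in polys:
        q=(proj(p,P)-[u0,v0]+.5)*ss-.5
        cv2.fillPoly(m,[np.int32(np.round(q*16))],val,cv2.LINE_8,4)
    m=cv2.GaussianBlur(m.astype(np.float32),(0,0),ss*.5)
    return cv2.resize(m,(u1-u0,v1-v0),interpolation=cv2.INTER_AREA)/255
A=np.linspace(0,2*np.pi,90,endpoint=False)
def circ(x,y,z,r): return np.c_[x+r*np.cos(A),y+r*np.sin(A),0*A+z]
def sq(x,y,z,w,t):
    c=np.array([[1,1],[-1,1],[-1,-1],[1,-1]])*w/2; k,s=np.cos(t),np.sin(t)
    return np.c_[x+k*c[:,0]-s*c[:,1],y+s*c[:,0]+k*c[:,1],np.full(4,z)]
def ncc(I,m):
    # best explanation I ~ sum a_i m_i
    X=np.stack([np.ones(m[0].size)]+[k.ravel() for k in m],1); b,*_=np.linalg.lstsq(X,I.ravel(),rcond=None)
    return float(np.mean((X@b-I.ravel())**2))
E
python3 - <<'E'
from meas import *
import pickle
f=np.load("fix.npy")
for n in("top","side"):
    p=pickle.load(open(n+".pkl","rb"))
    # ring
    c0=ray(pickle.load(open("top.pkl","rb")),(317,212),.074)
    g=p["frame"].astype(np.float32)
    q=proj(p,[c0])[0].astype(int); box=(q[0]-30,q[1]-26,q[0]+31,q[1]+27)
    I=g[box[1]:box[3],box[0]:box[2],0]
    def cost(x):
        # ring sides (outer cylinder)
        m1=crop_poly(p,[(circ(x[0],x[1],.074,.05),255),(sq(x[0],x[1],.074,.0365,x[2]),0)],box)
        m2=crop_poly(p,[(np.r_[circ(x[0],x[1],.06,.05)],255),(circ(x[0],x[1],.074,.05),0)],box)
        u=sq(x[0],x[1],.06,.0365,x[2])
        return ncc(I,[m1,m2])
    best=None
    for t in np.radians(np.arange(0,90,15)):
        o=minimize(cost,[c0[0],c0[1],t],method="Nelder-Mead",options=dict(initial_simplex=[[c0[0],c0[1],t],[c0[0]+.004,c0[1],t],[c0[0],c0[1]+.004,t],[c0[0],c0[1],t+.15]],maxiter=120))
        if best is None or o.fun<best.fun: best=o
    print(n,"ring",best.x[:2].round(4),"yaw",(np.degrees(best.x[2])%90).round(2),"res",best.fun**.5, "fixture frame",)
    c,s=np.cos(f[2]),np.sin(f[2]); d=best.x[:2]-f[:2]; print("  local",(c*d[0]+s*d[1]).round(4),(-s*d[0]+c*d[1]).round(4))
    # spindle
    sp=fx2w(f,[.06,0,.0595])[0]
    q=proj(p,[sp])[0].round().astype(int); box=(q[0]-14,q[1]-13,q[0]+15,q[1]+14)
    I=g[box[1]:box[3],box[0]:box[2],2]   # blue channel: brass dark, steel bright
    def cost(x):
        nose=circ(x[0],x[1],.0595,.0155); n2=circ(x[0],x[1],.058,.017)
        s_=sq(x[0],x[1],.0555,.034,x[2])
        ms=crop_poly(p,[(s_,255),(n2,0),(nose,0)],box); mn=crop_poly(p,[(n2,255),(nose,255)],box)
        col=crop_poly(p,[(circ(x[0],x[1],.05,.04),255),(s_,0),(n2,0)],box)
        return ncc(I,[ms,mn,col])
    L=[]
    for t in np.radians(np.arange(0,90,10)):
        o=minimize(cost,[sp[0],sp[1],t],method="Nelder-Mead",options=dict(initial_simplex=[[sp[0],sp[1],t],[sp[0]+.003,sp[1],t],[sp[0],sp[1]+.003,t],[sp[0],sp[1],t+.12]],maxiter=120))
        L.append((o.fun**.5,*o.x[:2].round(4),(np.degrees(o.x[2])%90).round(2)))
    for l in sorted(L)[:3]: print(n,"spindle",l)
    for t in("start_top","start"):
        for r in cams.find_in(p,t)[:2] if 0 else []: pass
E
```

```text
top ring [0.4996 0.0341] yaw 24.62 res 19.721464060938175 fixture frame
  local -0.0771 0.0278
top spindle (np.float64(4.141505491950272), np.float64(0.608), np.float64(-0.0566), np.float64(20.87))
top spindle (np.float64(4.143770868253078), np.float64(0.6077), np.float64(-0.0567), np.float64(20.56))
top spindle (np.float64(4.15103041513525), np.float64(0.6078), np.float64(-0.0568), np.float64(20.32))
side ring [0.5003 0.039 ] yaw 23.11 res 35.95643240338581 fixture frame
  local -0.0789 0.0323
side spindle (np.float64(20.61367472686937), np.float64(0.6079), np.float64(-0.0507), np.float64(20.24))
side spindle (np.float64(20.61629572001532), np.float64(0.6079), np.float64(-0.0507), np.float64(19.99))
side spindle (np.float64(20.619112570846205), np.float64(0.6081), np.float64(-0.0507), np.float64(20.99))
```

Run:
```python
import pickle,cv2
from h import *
p=pickle.load(open("top.pkl","rb"));g=p["frame"][:,:,::-1]
a=cv2.resize(g[155:200,325:375],None,fx=8,fy=8,interpolation=cv2.INTER_CUBIC)
b=cv2.resize(g[190:245,415:470],None,fx=7,fy=7,interpolation=cv2.INTER_CUBIC)
h=max(a.shape[0],b.shape[0]);z=np.zeros((h,a.shape[1]+b.shape[1],3),np.uint8);z[:a.shape[0],:a.shape[1]]=a;z[:b.shape[0],a.shape[1]:]=b
cv2.imwrite("pics/z1.png",z)
print(ray(p,(446,217),.06),ray(p,(446,217),.07))
q=pickle.load(open("side.pkl","rb"))
print(proj(q,[ray(p,(446,217),.06),ray(p,(446,217),.07)]))
```

```text
[ 0.4972365  -0.32476622  0.06      ] [ 0.49615716 -0.32166145  0.07      ]
[[333.19805088 151.78792409]
 [333.43613357 149.5207522 ]]
```

View pics/z1.png

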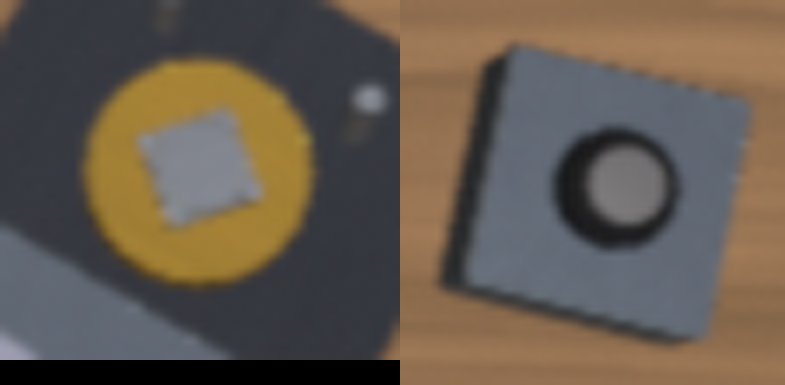

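The ring is at about (0.4996, 0.034) with bore yaw about 24.6°. The spindle is at about (0.6075, -0.0563) with its square at about 20.5°. My plan is to put the shut fingers in the bore and open them outwards, then carry the ring along the ledge held that way.

Request:
send_rows --targets '[[[0, 0, 0], [-0.2, 0.2, 0], -1], [[0, 0, 0], [-0.4, 0.4, 0], -1], [[0, 0, 0], [-0.6, 0.6, 0], -1], [[0, 0, 0], [-0.8, 0.8, 0], -1], [[0, 0, 0], [-1, 1, 0], -1], [[0, 0, 0], [-1, 1, 0], -1], [[0, 0, 0], [-1, 1, 0], -1], [[0, 0, 0], [-1, 1, 0], -1]]' --newtons 20

```text
t: 1.97
eef_pos: [0.2609, 0.4246, 0.2316]
tool_rot: [-0.0, 0.789, 0.615, 0.0]
force: [0.1, -0.0, -0.2]
width: 0.0
```

Request:
send_rows --targets '[[[0, 0, 0], [-0.2, 0.2, 0], -1], [[0, 0, 0], [-0.4, 0.4, 0], -1], [[0, 0, 0], [-0.6, 0.6, 0], -1], [[0, 0, 0], [-0.8, 0.8, 0], -1], [[0, 0, 0], [-1, 1, 0], -1], [[0, 0, 0], [-1, 1, 0], -1], [[0, 0, 0], [-1, 1, 0], -1], [[0, 0, 0], [-1, 1, 0], -1]]'

```text
t: 2.63
eef_pos: [0.3699, 0.2436, 0.2314]
tool_rot: [-0.0, 0.788, 0.616, 0.0]
force: [-0.2, -0.3, -0.1]
width: 0.0004
```

Request:
send_rows --targets '[[[0, 0, 0], [-0.2, 0.2, 0], -1], [[0, 0, 0], [-0.4, 0.4, 0], -1], [[0, 0, 0], [-0.6, 0.6, 0], -1], [[0, 0, -0.05], [-0.8, 0.8, 0], -1], [[0, 0, -0.09], [-1, 1, 0], -1], [[0, 0, -0.13], [-1, 1, 0], -1], [[0, 0, -0.17], [-1, 1, 0], -1], [[0, 0, -0.21], [-1, 1, 0], -1]]'

```text
t: 3.3
eef_pos: [0.4797, 0.0621, 0.2311]
tool_rot: [-0.0, 0.569, 0.822, 0.0]
force: [-0.1, -0.4, -0.9]
width: 0.0001
```

```bash
cat >> h.py <<'E'
def plan(s,xyz,yawdeg):
    """shares for send_rows from the measured pose to xyz with tool x at yawdeg (tool pointing straight down)"""
    M=Rq(s["tool_rot"]); y=np.radians(yawdeg)
    G=np.array([[np.cos(y),np.sin(y),0],[np.sin(y),-np.cos(y),0],[0,0,-1]])
    rv=R.from_matrix(M.T@G).as_rotvec()/np.pi
    sh=M.T@(np.array(xyz)-s["eef_pos"])/.15
    return rv.round(4).tolist(),sh.round(4).tolist()
def yaw(s):
    M=Rq(s["tool_rot"]); return np.degrees(np.arctan2(M[1,0],M[0,0])), np.degrees(np.arccos(-M[2,2]))
E
python3 - <<'E'
from h import *
from rig import observe
s=observe(); print(s["t"],s["eef_pos"],yaw(s),s["width"],s["force"],s["joint_positions"])
print(plan(s,[.4996,.0341,.12],114.6))
E
```

```text
3.3 [0.47972853 0.06213633 0.23113156] (np.float64(110.66245550830273), np.float64(0.04522849540538658)) 7.366818452014202e-05 [-0.14307524 -0.37304549 -0.85391717] [-5.35676758e-03  2.51710333e-02 -3.22014457e-01  1.22396644e+00
  7.04754573e-04 -3.65984804e-01]
([-0.0, -0.0003, -0.0219], [-0.2222, 0.0581, 0.7407])
```

Request:
send_rows --targets '[[[0, 0, -0.01], [-0.11, 0.03, 0.2], -1], [[0, 0, -0.022], [-0.222, 0.058, 0.4], -1], [[0, 0, -0.022], [-0.222, 0.058, 0.6], -1], [[0, 0, -0.022], [-0.222, 0.058, 0.74], -1], [[0, 0, -0.022], [-0.222, 0.058, 0.74], -1], [[0, 0, -0.022], [-0.222, 0.058, 0.74], -1], [[0, 0, -0.022], [-0.222, 0.058, 0.74], -1], [[0, 0, -0.022], [-0.222, 0.058, 0.74], -1]]'

```text
t: 3.97
eef_pos: [0.5005, 0.0334, 0.1223]
tool_rot: [0.002, 0.543, 0.84, 0.001]
force: [-1.1, 0.2, 0.4]
width: 0.0002
```

```bash
cat > snap.py <<'E'
import sys
from h import *
from rig import observe,cams
s=observe(); print("t",round(s["t"],2),s["eef_pos"].round(4),"yaw,tilt",np.round(yaw(s),2),"w",round(s["width"],4),"F",s["force"].round(1))
import pickle
def snap(tag,z=.06,names=("top","side"),half=(32,32),k=6,at=None):
    ims=[]
    for n in names:
        p=cams.grab_frame(n); pickle.dump(p,open(f"{n}_{tag}.pkl","wb"))
        c=s["eef_pos"] if at is None else np.array(at)
        q=proj(p,[[c[0],c[1],z]])[0].round().astype(int)
        g=p["frame"][:,:,::-1]
        x0=max(q[0]-half[0],0);y0=max(q[1]-half[1],0)
        print(n,"crop origin",x0,y0,"scale",k)
        ims.append(cv2.resize(g[y0:y0+2*half[1],x0:x0+2*half[0]],None,fx=k,fy=k,interpolation=cv2.INTER_CUBIC))
    cv2.imwrite(f"pics/{tag}.png",np.hstack(ims))
E
python3 - <<'E'
from snap import *
snap("a1",half=(32,40))
print(plan(s,[.4996,.0341,.078],114.6))
E
```

```text
t 3.97 [0.5005 0.0334 0.1223] yaw,tilt [114.27   0.22] w 0.0002 F [-1.1  0.2  0.4]
top crop origin 284 172 scale 6
side crop origin 286 171 scale 6
([0.0011, 0.0005, -0.0018], [0.0073, -0.0045, 0.2956])
```

View pics/a1.png

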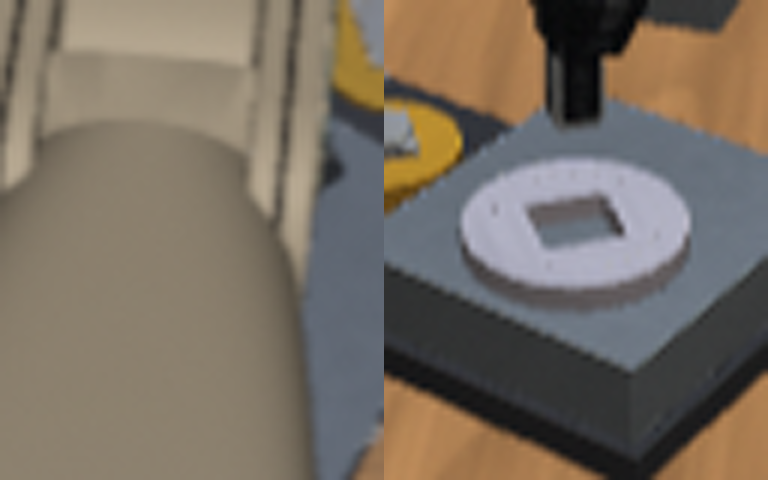

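The side crop shows the shut fingertips just above and behind the bore. Top is blocked by the arm. I'll measure the tip against the ring in the side picture.

Run:
```python
from h import *
import pickle
p=pickle.load(open("side_a1.pkl","rb"))
from rig import observe
s=observe(); e=s["eef_pos"]
M=Rq(s["tool_rot"])
c=proj(p,[e])[0]; print("tcp proj",c, "in crop",(c-[286,171])*6)
k=6
im=cv2.resize(p["frame"][160:230,276:360,::-1],None,fx=8,fy=8,interpolation=cv2.INTER_CUBIC)
box=[e+M@np.array([a*.0145,b*.011,0]) for a,b in((1,1),(1,-1),(-1,-1),(-1,1))]
q=(proj(p,box)-[276,160]+.5)*8
cv2.polylines(im,[np.int32(q)],True,(0,255,0),1)
from meas import circ,sq
for P,col in((circ(.4996,.0341,.074,.05),(255,0,0)),(sq(.4996,.0341,.074,.0365,np.radians(24.6)),(0,0,255))):
    cv2.polylines(im,[np.int32((proj(p,P)-[276,160]+.5)*8)],True,col,1)
cv2.imwrite("pics/a2.png",im)
```

```text
tcp proj [317.5328605  190.11418968] in crop [189.19716299 114.68513806]
```

View pics/a2.png

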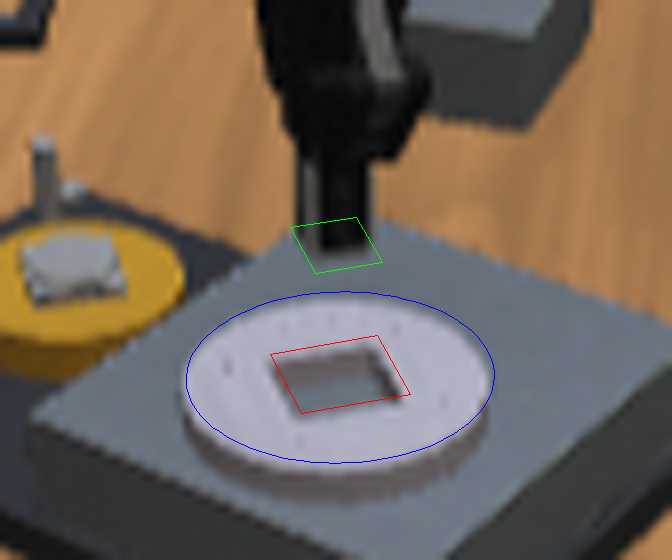

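Request:
send_rows --targets '[[[0, 0, 0], [0.005, -0.003, 0.1], -1], [[0, 0, 0], [0.005, -0.003, 0.2], -1], [[0, 0, 0], [0.005, -0.003, 0.3], -1], [[0, 0, 0], [0.005, -0.003, 0.3], -1], [[0, 0, 0], [0.005, -0.003, 0.3], -1], [[0, 0, 0], [0.005, -0.003, 0.3], -1], [[0, 0, 0], [0.005, -0.003, 0.3], -1], [[0, 0, 0], [0.005, -0.003, 0.3], -1]]'

```text
t: 4.73
eef_pos: [0.4991, 0.0329, 0.0765]
tool_rot: [0.001, 0.543, 0.839, 0.001]
force: [0.1, -0.6, 0.3]
width: 0.0002
```

Run:
```python
from snap import *
snap("a3",half=(32,32),k=9,names=("side",))
print(plan(s,[.4996,.0341,.066],114.6))
```

```text
t 4.73 [0.4991 0.0329 0.0765] yaw,tilt [114.16   0.13] w 0.0002 F [ 0.1 -0.6  0.3]
side crop origin 286 178 scale 9
([0.0007, 0.0003, -0.0024], [0.0059, 0.0065, 0.0703])
```

View pics/a3.png

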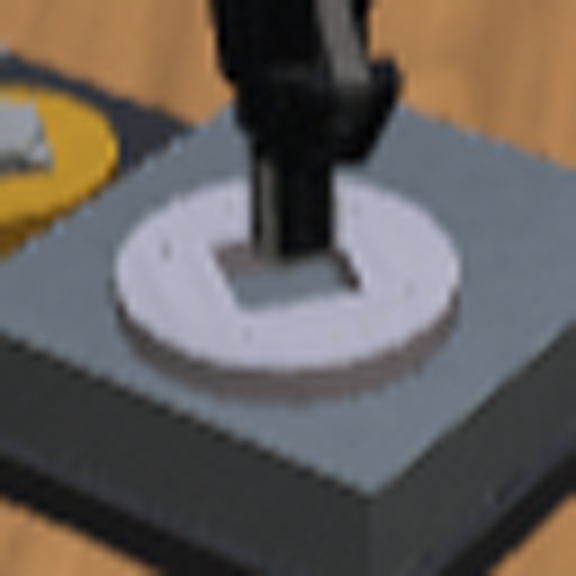

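Run:
```python
from h import *
import pickle
from rig import observe
s=observe(); e=s["eef_pos"]; M=Rq(s["tool_rot"])
ims=[]
for tag,e_ in(("a1",np.array([.5005,.0334,.1223])),("a3",e)):
    p=pickle.load(open(f"side_{tag}.pkl","rb"))
    x0,y0=300,168 if tag=="a1" else 178
    g=p["frame"][y0:y0+50,x0:x0+38,::-1].astype(float)
    g=np.clip((g/255)**.6*255,0,255).astype(np.uint8)
    im=cv2.resize(g,None,fx=10,fy=10,interpolation=cv2.INTER_CUBIC)
    c=proj(p,[e_])[0]; print(tag,"tcp",(c-[x0,y0]+.5)*10)
    cv2.circle(im,tuple(np.int32((c-[x0,y0]+.5)*10)),3,(0,255,255),-1)
    ims.append(im)
cv2.imwrite("pics/a4.png",np.hstack(ims))
```

```text
a1 tcp [179.07446384 226.78605955]
a3 tcp [188.43152504 277.44972062]
```

View pics/a4.png

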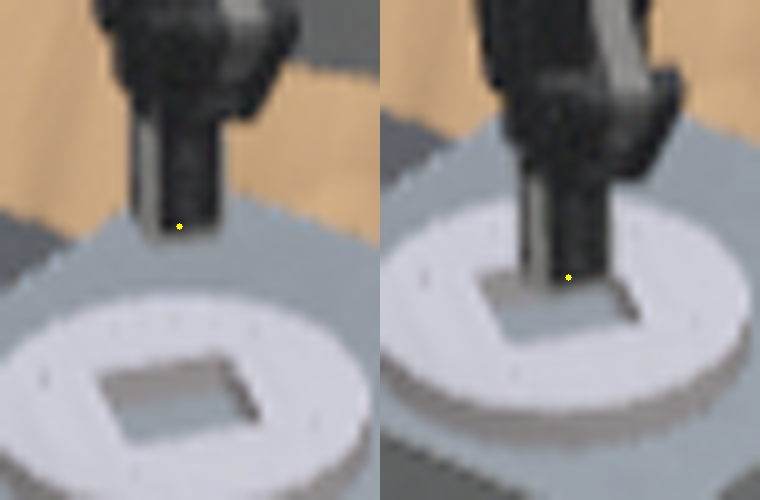

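Run:
```python
from h import *
import pickle
p=pickle.load(open(f"side_a3.pkl","rb"))
print("bore centre side:",ray(p,(300+17.6-.5,178+29.9-.5),.074))
a=ray(p,(317,207),.074)
print("per px u",ray(p,(318,207),.074)-a,"v",ray(p,(317,208),.074)-a)
```

```text
bore centre side: [0.5012103  0.03977836 0.074     ]
per px u [-0.00257441 -0.00029707  0.        ] v [-0.0006477   0.00458996  0.        ]
```

The two cameras differ by a few mm in y, so I'll aim between them at (0.5007, 0.038). The fingers are slim enough to fit the bore from there.

Run:
```python
from h import *
from rig import observe
s=observe();print(plan(s,[.5007,.038,.0765],114.6),plan(s,[.5007,.038,.066],114.6))
```

```text
([0.0006, 0.0003, -0.0024], [0.026, 0.025, -0.0011]) ([0.0006, 0.0003, -0.0024], [0.026, 0.0249, 0.0689])
```

Request:
send_rows --targets '[[[0, 0, -0.002], [0.026, 0.025, 0], -1], [[0, 0, -0.002], [0.026, 0.025, 0], -1], [[0, 0, -0.002], [0.026, 0.025, 0.02], -1], [[0, 0, -0.002], [0.026, 0.025, 0.035], -1], [[0, 0, -0.002], [0.026, 0.025, 0.05], -1], [[0, 0, -0.002], [0.026, 0.025, 0.065], -1], [[0, 0, -0.002], [0.026, 0.025, 0.065], -1], [[0, 0, -0.002], [0.026, 0.025, 0.065], -1]]'

```text
t: 5.45
eef_pos: [0.4994, 0.038, 0.0652]
tool_rot: [-0.0, 0.541, 0.841, -0.0]
force: [0.3, 0.5, 1.1]
width: 0.0002
```

Run:
```python
from snap import *
snap("a5",half=(32,32),k=9,names=("side",))
```

```text
t 5.45 [0.4994 0.038  0.0652] yaw,tilt [1.1452e+02 4.0000e-02] w 0.0002 F [0.3 0.5 1.1]
side crop origin 286 180 scale 9
```

View pics/a5.png

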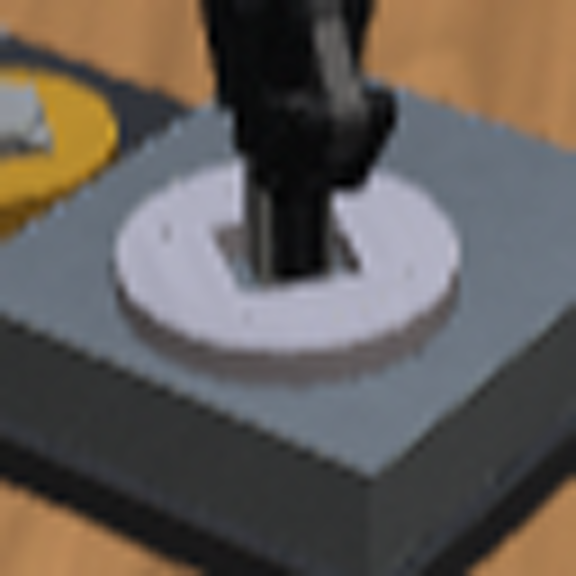

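The fingertips are in the bore with no contact force. Now I'll open them outwards gently.

Request:
send_rows --targets '[[[0, 0, 0], [0, 0, 0], -0.85], [[0, 0, 0], [0, 0, 0], -0.7], [[0, 0, 0], [0, 0, 0], -0.6], [[0, 0, 0], [0, 0, 0], -0.5], [[0, 0, 0], [0, 0, 0], -0.4], [[0, 0, 0], [0, 0, 0], -0.3], [[0, 0, 0], [0, 0, 0], -0.3], [[0, 0, 0], [0, 0, 0], -0.3]]' --newtons 25

```text
t: 6.17
eef_pos: [0.4998, 0.038, 0.0656]
tool_rot: [0.0, 0.541, 0.841, 0.0]
force: [1.5, -1.6, -0.9]
width: 0.0137
```

Run:
```python
from snap import *
snap("a6",half=(32,32),k=9,names=("side",))
```

```text
t 6.17 [0.4998 0.038  0.0656] yaw,tilt [1.1452e+02 1.0000e-02] w 0.0137 F [ 1.5 -1.6 -0.9]
side crop origin 286 180 scale 9
```

View pics/a6.png

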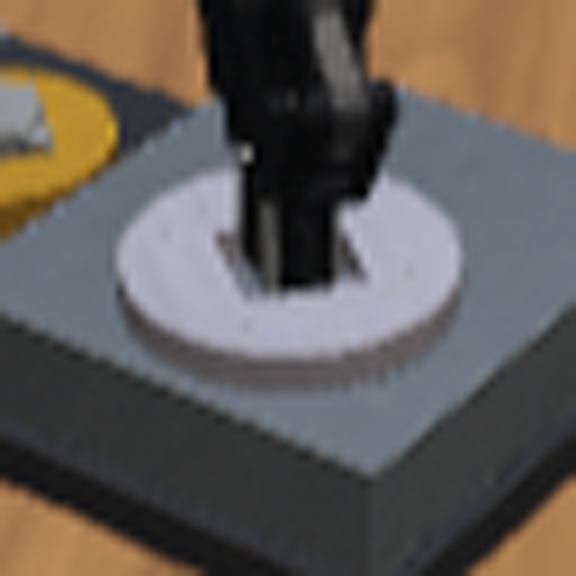

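The ring is held from inside at 13.7 mm opening. To centre it the other way too, I'll shut, turn 90° and open again.

Request:
send_rows --targets '[[[0, 0, 0], [0, 0, 0], -1], [[0, 0, 0], [0, 0, 0], -1], [[0, 0, 0], [0, 0, 0], -1], [[0, 0, 0.04], [0, 0, 0], -1], [[0, 0, 0.08], [0, 0, 0], -1], [[0, 0, 0.12], [0, 0, 0], -1], [[0, 0, 0.16], [0, 0, 0], -1], [[0, 0, 0.2], [0, 0, 0], -1]]'

```text
t: 6.88
eef_pos: [0.4996, 0.0383, 0.0656]
tool_rot: [-0.0, 0.775, 0.632, 0.0]
force: [-1.0, 0.0, 0.3]
width: 0.0
```

Request:
send_rows --targets '[[[0, 0, 0.04], [0, 0, 0], -1], [[0, 0, 0.08], [0, 0, 0], -1], [[0, 0, 0.12], [0, 0, 0], -1], [[0, 0, 0.16], [0, 0, 0], -1], [[0, 0, 0.2], [0, 0, 0], -1], [[0, 0, 0.24], [0, 0, 0], -1], [[0, 0, 0.28], [0, 0, 0], -1], [[0, 0, 0.3], [0, 0, 0], -1]]'

```text
t: 7.55
eef_pos: [0.4996, 0.0383, 0.0656]
tool_rot: [-0.0, 0.977, 0.212, -0.0]
force: [-0.2, 0.1, -0.4]
width: 0.0001
```

Request:
send_rows --targets '[[[0, 0, 0], [0, 0, 0], -0.85], [[0, 0, 0], [0, 0, 0], -0.7], [[0, 0, 0], [0, 0, 0], -0.6], [[0, 0, 0], [0, 0, 0], -0.5], [[0, 0, 0], [0, 0, 0], -0.4], [[0, 0, 0], [0, 0, 0], -0.3], [[0, 0, 0], [0, 0, 0], -0.3], [[0, 0, 0], [0, 0, 0], -0.3]]'

```text
t: 8.22
eef_pos: [0.4996, 0.0382, 0.0654]
tool_rot: [-0.0, 0.977, 0.214, -0.0]
force: [0.1, 0.1, -1.3]
width: 0.0137
```

Run:
```python
from snap import *
snap("a7",half=(32,32),k=9,names=("side",))
```

```text
t 8.22 [0.4996 0.0382 0.0654] yaw,tilt [24.73  0.03] w 0.0137 F [ 0.1  0.1 -1.3]
side crop origin 286 180 scale 9
```

View pics/a7.png

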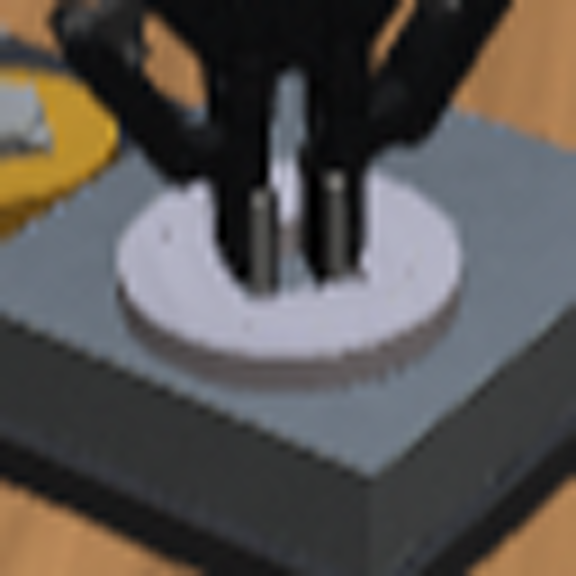

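Run:
```python
from meas import *
import pickle
def fit(p,c0,box):
    g=p["frame"].astype(np.float32); I=g[box[1]:box[3],box[0]:box[2],:].mean(2)
    # mask: keep pixels below/around, drop gripper zone
    vv,uu=np.mgrid[box[1]:box[3],box[0]:box[2]]
    q=proj(p,[c0])[0]
    keep=~((vv<q[1]+8)&(abs(uu-q[0]-3)<24)|(vv<q[1]-3))
    def cost(x):
        m1=crop_poly(p,[(circ(x[0],x[1],.074,.05),255)],box)
        m2=crop_poly(p,[(circ(x[0],x[1],.06,.05),255),(circ(x[0],x[1],.074,.05),0)],box)
        X=np.stack([np.ones(keep.sum()),m1[keep],m2[keep]],1); y=I[keep]; b,*_=np.linalg.lstsq(X,y,rcond=None)
        return float(np.mean((X@b-y)**2))
    o=minimize(cost,c0[:2],method="Nelder-Mead",options=dict(initial_simplex=[c0[:2],c0[:2]+[.004,0],c0[:2]+[0,.004]],maxiter=150,xatol=1e-5))
    return o.x,o.fun**.5
p0=pickle.load(open("side.pkl","rb"));p1=pickle.load(open("side_a7.pkl","rb"));p2=pickle.load(open("side_a6.pkl","rb"))
c0=np.array([.5005,.039,.074]); q=proj(p0,[c0])[0].astype(int); box=(q[0]-28,q[1]-20,q[0]+29,q[1]+22)
for p in(p0,p2,p1): print(fit(p,c0,box))
# spindle edges in side: fit collar outer circle too
f=np.load("fix.npy")
for n in ("side","top"):
    p=pickle.load(open(n+".pkl","rb"))
    g=p["frame"].astype(np.float32); I=g[:,:,0]-g[:,:,2]
    sp=fx2w(f,[.06,0,.05])[0]; q=proj(p,[sp])[0].round().astype(int); box=(q[0]-20,q[1]-17,q[0]+21,q[1]+18); J=I[box[1]:box[3],box[0]:box[2]]
    for zt in (.048,.05,.052):
        def cost(x):
            m1=crop_poly(p,[(circ(x[0],x[1],zt,.04),255),(sq(x[0],x[1],.0555,.034,np.radians(20.5)),0),(circ(x[0],x[1],.0590,.017),0)],box)
            m2=crop_poly(p,[(circ(x[0],x[1],.0255,.04),255),(circ(x[0],x[1],zt,.04),0)],box)
            return ncc(J,[m1,m2])
        o=minimize(cost,sp[:2],method="Nelder-Mead",options=dict(initial_simplex=[sp[:2],sp[:2]+[.004,0],sp[:2]+[0,.004]],maxiter=150,xatol=1e-5))
        print(n,zt,o.x.round(4),o.fun**.5)
```

```text
(array([0.49969299, 0.03834964]), np.float64(27.004213382688096))
(array([0.49849277, 0.04094835]), np.float64(27.084292521048084))
(array([0.49844137, 0.04092436]), np.float64(27.275160761497695))
side 0.048 [ 0.6076 -0.0487] 43.13486827965963
side 0.05 [ 0.6073 -0.047 ] 42.771089536167686
side 0.052 [ 0.6065 -0.0451] 42.88066329595309
top 0.048 [ 0.608  -0.0568] 4.538937232079785
top 0.05 [ 0.6077 -0.0567] 4.202549009529099
top 0.052 [ 0.6075 -0.0567] 4.337935665980183
```

Run:
```python
from meas import *
import pickle
f=np.load("fix.npy"); mm=1e-3
for n in("top","side"):
    p=pickle.load(open(n+".pkl","rb"))
    c0=np.array([.4996,.0341,.074]) if n=="top" else np.array([.5,.039,.074])
    q=proj(p,[c0])[0].astype(int); box=(q[0]-28,q[1]-26,q[0]+29,q[1]+27)
    ff=f if n=="top" else np.array([.5534,-.0221,-.505])
    L=crop_poly(p,[(fx2w(ff,np.array([(-148,-83,60),(4,-83,60),(4,83,60),(-148,83,60)])*mm),255),(circ(*c0[:2],.067,.052),255)],box)
    keep=L>.9
    g=p["frame"].astype(np.float32)[box[1]:box[3],box[0]:box[2],0]
    def cost(x,show=False):
        m1=crop_poly(p,[(circ(x[0],x[1],.074,.05),255),(sq(x[0],x[1],.074,.0365,x[2]),0)],box)
        m2=crop_poly(p,[(circ(x[0],x[1],.06,.05),255),(circ(x[0],x[1],.074,.05),0)],box)
        X=np.stack([np.ones(keep.sum()),m1[keep],m2[keep]],1); y=g[keep]; b,*_=np.linalg.lstsq(X,y,rcond=None)
        return float(np.mean((X@b-y)**2))
    t=np.radians(25); best=min((minimize(cost,[c0[0],c0[1],t],method="Nelder-Mead",options=dict(initial_simplex=[[c0[0],c0[1],t],[c0[0]+.003,c0[1],t],[c0[0],c0[1]+.003,t],[c0[0],c0[1],t+.1]],maxiter=200,xatol=1e-5)) for t in np.radians([15,25,35])),key=lambda o:o.fun)
    print(n,best.x[:2].round(4),np.degrees(best.x[2]).round(2),best.fun**.5)
```

```text
top [0.5001 0.0341] 25.21 3.062809462074355
side [0.5003 0.0389] 23.49 6.217089522941777
```

Ring pose in the robot frame is now (0.4996, 0.0382), which puts the spindle at about (0.6085, -0.0548). I'll re-grip 2 mm higher so the tips clear the spindle end when lowering, then carry.

Request:
send_rows --targets '[[[0, 0, 0], [0, 0, 0], -0.8], [[0, 0, 0], [0, 0, 0], -0.8], [[0, 0, 0], [0, 0, -0.015], -0.8], [[0, 0, 0], [0, 0, -0.015], -0.8], [[0, 0, 0], [0, 0, -0.015], -0.6], [[0, 0, 0], [0, 0, -0.015], -0.4], [[0, 0, 0], [0, 0, -0.015], -0.3], [[0, 0, 0], [0, 0, -0.015], -0.3]]'

```text
t: 8.93
eef_pos: [0.5, 0.0379, 0.068]
tool_rot: [0.0, 0.977, 0.214, 0.0]
force: [-0.1, 0.1, 0.9]
width: 0.0244
```

Request:
send_rows --targets '[[[0, 0, 0], [0, 0, -0.005], -0.3], [[0, 0, 0], [0, 0, -0.01], -0.3], [[0, 0, 0], [0, 0, -0.01], -0.3], [[0, 0, 0], [0, 0, -0.01], -0.3], [[0, 0, 0], [0, 0, -0.01], -0.3], [[0, 0, 0], [0, 0, -0.01], -0.3], [[0, 0, 0], [0, 0, -0.01], -0.3], [[0, 0, 0], [0, 0, -0.01], -0.3]]'

```text
t: 9.6
eef_pos: [0.4997, 0.0381, 0.0692]
tool_rot: [-0.0, 0.977, 0.214, -0.0]
force: [-0.4, 1.9, -3.8]
width: 0.0242
```

Run:
```python
from snap import *
print(plan(s,[.6085,-.0548,s["eef_pos"][2]],20.6))
```

```text
t 9.6 [0.4997 0.0381 0.0692] yaw,tilt [2.472e+01 1.000e-02] w 0.0242 F [-0.4  1.9 -3.8]
([-0.0, 0.0001, 0.0229], [0.4001, 0.8658, -0.0002])
```

Run:
```python
from snap import *
snap("a8",half=(32,32),k=9,names=("side",))
```

```text
t 9.6 [0.4997 0.0381 0.0692] yaw,tilt [2.472e+01 1.000e-02] w 0.0242 F [-0.4  1.9 -3.8]
side crop origin 286 180 scale 9
```

View pics/a8.png

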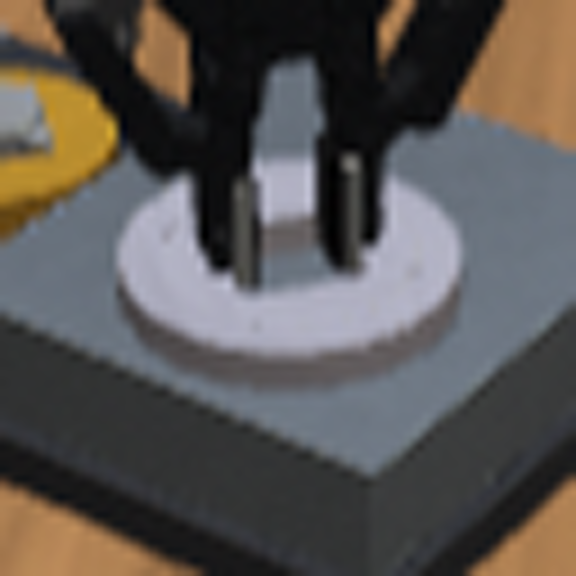

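The ring seems lifted about 1 mm (Fz -3.8 N, roughly its weight), with the pads in the bore. Carrying it to the spindle now.

Request:
send_rows --targets '[[[0, 0, 0], [0.04, 0.087, 0], -0.3], [[0, 0, 0.005], [0.12, 0.26, 0], -0.3], [[0, 0, 0.01], [0.2, 0.433, 0], -0.3], [[0, 0, 0.015], [0.28, 0.606, 0], -0.3], [[0, 0, 0.02], [0.34, 0.736, 0], -0.3], [[0, 0, 0.023], [0.38, 0.823, 0], -0.3], [[0, 0, 0.023], [0.4, 0.866, 0], -0.3], [[0, 0, 0.023], [0.4, 0.866, 0], -0.3]]'

```text
t: 10.32
eef_pos: [0.6106, -0.0565, 0.0694]
tool_rot: [0.0, 0.984, 0.178, 0.001]
force: [0.2, -0.7, -3.2]
width: 0.0243
```

Run:
```python
from snap import *
snap("a9",half=(36,36),k=8,names=("side",))
print(plan(s,[.6085,-.0548,s["eef_pos"][2]],20.6))
```

```text
t 10.32 [ 0.6106 -0.0565  0.0694] yaw,tilt [20.5   0.11] w 0.0243 F [ 0.2 -0.7 -3.2]
side crop origin 248 154 scale 8
([0.0004, -0.0004, -0.0006], [-0.0089, -0.0156, -0.0])
```

View pics/a9.png

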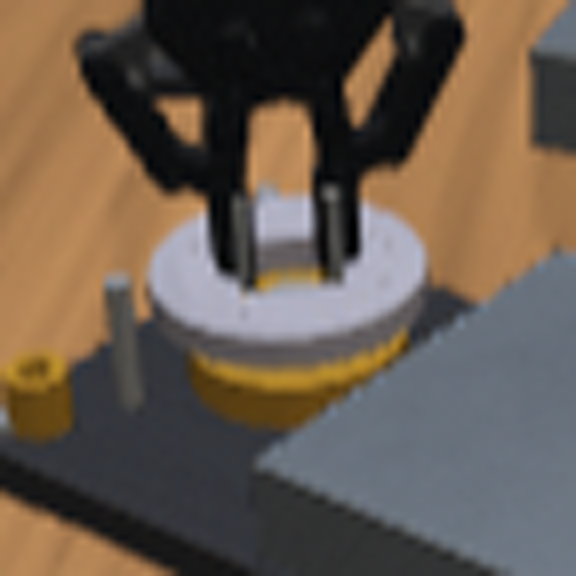

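Run:
```python
from snap import *
from rig import cams
p=cams.grab_frame("side");s=observe()
print(s["eef_pos"],yaw(s),plan(s,[.6085,-.0548,s["eef_pos"][2]],20.6))
pickle.dump(p,open("side_b0.pkl","wb"))
# fit ring in side vs collar in side now
from meas import *
J=p["frame"].astype(np.float32)
def fitring(c0,z0):
    q=proj(p,[[*c0,z0]])[0]; box=(int(q[0])-28,int(q[1])-20,int(q[0])+29,int(q[1])+14)
    g=J[box[1]:box[3],box[0]:box[2],2]
    vv,uu=np.mgrid[box[1]:box[3],box[0]:box[2]]
    keep=~((vv<q[1]+3)&(abs(uu-q[0])<15))&(vv>q[1]-12)
    def cost(x):
        m1=crop_poly(p,[(circ(x[0],x[1],z0,.05),255)],box)
        m2=crop_poly(p,[(circ(x[0],x[1],z0-.014,.05),255),(circ(x[0],x[1],z0,.05),0)],box)
        X=np.stack([np.ones(keep.sum()),m1[keep],m2[keep]],1); y=g[keep]; b,*_=np.linalg.lstsq(X,y,rcond=None)
        return float(np.mean((X@b-y)**2))
    c0=np.array(c0);o=minimize(cost,c0,method="Nelder-Mead",options=dict(initial_simplex=[c0,c0+[.004,0],c0+[0,.004]],maxiter=150,xatol=1e-5))
    return o.x,o.fun**.5
print(fitring([.608,-.052],.0755))
```

```text
t 10.37 [ 0.6089 -0.0554  0.0691] yaw,tilt [2.054e+01 2.000e-02] w 0.0241 F [-0.6  0.6 -3.7]
[ 0.60789886 -0.05473507  0.06889737] (np.float64(20.572462062642973), np.float64(0.09298287475876155)) ([-0.0003, 0.0004, -0.0002], [0.0036, 0.0018, -0.0])
(array([ 0.60805954, -0.04990996]), np.float64(18.195770807798322))
```

Request:
send_rows --targets '[[[0, 0, 0], [0, 0, 0], -0.3], [[0, 0, 0], [0, 0, 0], -0.3], [[0, 0, 0], [0, 0, 0.005], -0.3], [[0, 0, 0], [0, 0, 0.01], -0.3], [[0, 0, 0], [0, 0, 0.015], -0.3], [[0, 0, 0], [0, 0, 0.02], -0.3], [[0, 0, 0], [0, 0, 0.02], -0.3], [[0, 0, 0], [0, 0, 0.02], -0.3]]'

```text
t: 11.08
eef_pos: [0.6085, -0.0548, 0.0662]
tool_rot: [-0.0, 0.984, 0.179, -0.0]
force: [-0.1, -1.2, -4.0]
width: 0.0246
```

Request:
send_rows --targets '[[[0, 0, 0], [0, 0, 0.005], -0.3], [[0, 0, 0], [0, 0, 0.01], -0.3], [[0, 0, 0], [0, 0, 0.015], -0.3], [[0, 0, 0], [0, 0, 0.018], -0.3], [[0, 0, 0], [0, 0, 0.018], -0.3], [[0, 0, 0], [0, 0, 0.018], -0.3], [[0, 0, 0], [0, 0, 0.018], -0.3], [[0, 0, 0], [0, 0, 0.018], -0.3]]'

```text
t: 11.75
eef_pos: [0.6086, -0.0549, 0.0636]
tool_rot: [0.0, 0.984, 0.179, 0.0]
force: [-0.6, -0.5, -2.8]
width: 0.0242
```

Run:
```python
from snap import *
snap("b1",half=(36,36),k=8,names=("side",))
print(s["ft_torque"])
```

```text
t 11.75 [ 0.6086 -0.0549  0.0636] yaw,tilt [20.57  0.  ] w 0.0242 F [-0.6 -0.5 -2.8]
side crop origin 249 155 scale 8
[-0.01586138 -0.04239428 -0.01443891]
```

View pics/b1.png

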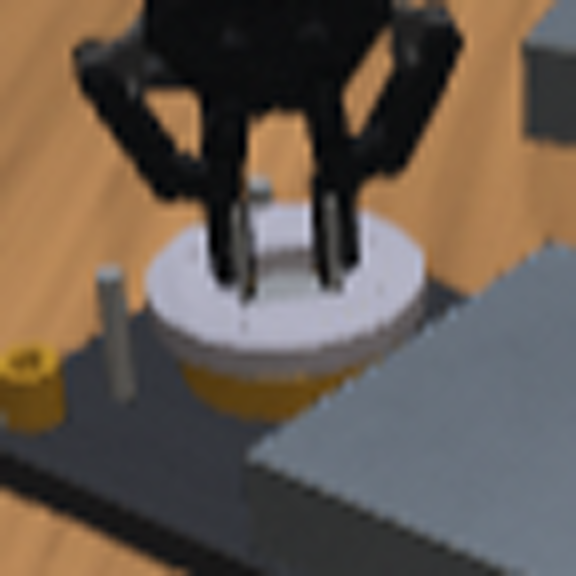

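There has been no contact yet and the ring is around the nose. I'll lower a little further.

Request:
send_rows --targets '[[[0, 0, 0], [0, 0, 0.005], -0.3], [[0, 0, 0], [0, 0, 0.01], -0.3], [[0, 0, 0], [0, 0, 0.015], -0.3], [[0, 0, 0], [0, 0, 0.017], -0.3], [[0, 0, 0], [0, 0, 0.017], -0.3], [[0, 0, 0], [0, 0, 0.017], -0.3], [[0, 0, 0], [0, 0, 0.017], -0.3], [[0, 0, 0], [0, 0, 0.017], -0.3]]'

```text
t: 12.47
eef_pos: [0.6086, -0.0549, 0.0611]
tool_rot: [0.0, 0.984, 0.179, 0.0]
force: [0.6, -0.7, -3.3]
width: 0.0243
```

It is still hanging freely (Fz is about its weight) and should now be below the shoulder, so I'll release it.

Request:
send_rows --targets '[[[0, 0, 0], [0, 0, 0], -0.5], [[0, 0, 0], [0, 0, 0], -0.6], [[0, 0, 0], [0, 0, 0], -0.7], [[0, 0, 0], [0, 0, 0], -0.8], [[0, 0, 0], [0, 0, -0.01], -0.8], [[0, 0, 0], [0, 0, -0.04], -0.8], [[0, 0, 0], [0, 0, -0.08], -0.8], [[0, 0, 0], [0, 0, -0.12], -0.8]]'

```text
t: 13.13
eef_pos: [0.6087, -0.0549, 0.0798]
tool_rot: [0.0, 0.984, 0.179, 0.0]
force: [1.6, -0.6, -0.4]
width: 0.0082
```

Run:
```python
from snap import *
snap("b2",half=(36,36),k=8,names=("side",))
```

```text
t 13.13 [ 0.6087 -0.0549  0.0798] yaw,tilt [2.057e+01 1.000e-02] w 0.0082 F [ 1.6 -0.6 -0.4]
side crop origin 249 155 scale 8
```

View pics/b2.png

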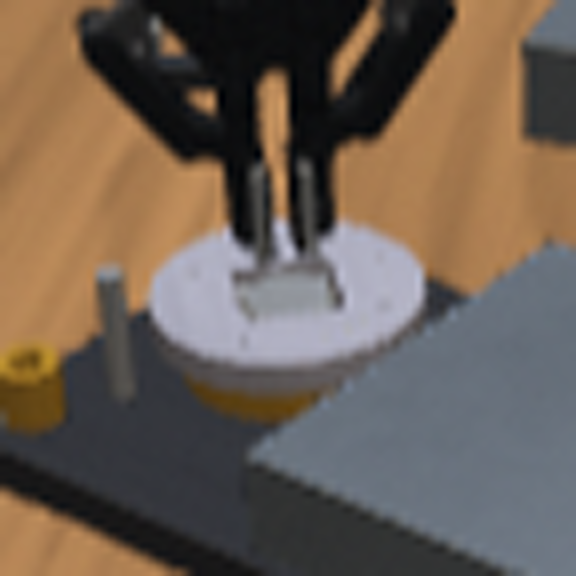

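The ring has dropped over the square and sits on the collar; its lower rim moved down about 2 px. Next I'll rise, turn the jaws along fixture y (61.5°) clear of the pins, open, and press.

Request:
send_rows --targets '[[[0, 0, 0], [0, 0, -0.05], -0.8], [[0, 0, -0.039], [0, 0, -0.1], -0.5], [[0, 0, -0.078], [0, 0, -0.1], 0], [[0, 0, -0.117], [0, 0, -0.1], 0.32], [[0, 0, -0.156], [0, 0, -0.1], 0.32], [[0, 0, -0.195], [0, 0, -0.1], 0.32], [[0, 0, -0.227], [0, 0, -0.1], 0.32], [[0, 0, -0.227], [0, 0, -0.1], 0.32]]'

```text
t: 13.85
eef_pos: [0.6087, -0.0549, 0.0946]
tool_rot: [0.0, 0.859, 0.511, 0.0]
force: [-0.1, 0.6, 0.7]
width: 0.0564
```

Run:
```python
from snap import *
snap("b3",half=(36,36),k=8,names=("side",))
print(plan(s,[.6086,-.0549,.065],61.5))
p=pickle.load(open("side_b3.pkl","rb")); c=proj(p,[s["eef_pos"]])[0]; print((c-[249,155]+.5)*8)
```

```text
t 13.85 [ 0.6087 -0.0549  0.0946] yaw,tilt [6.152e+01 3.000e-02] w 0.0564 F [-0.1  0.6  0.7]
side crop origin 249 155 scale 8
([0.0001, -0.0, 0.0001], [-0.0005, -0.0009, 0.1975])
[281.87834625 205.16836998]
```

View pics/b3.png

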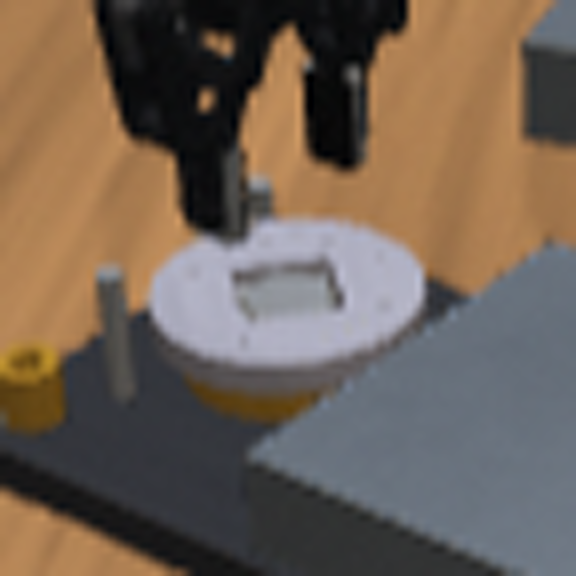

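Request:
send_rows --targets '[[[0, 0, 0], [0, 0, 0.05], 0.32], [[0, 0, 0], [0, 0, 0.1], 0.32], [[0, 0, 0], [0, 0, 0.15], 0.32], [[0, 0, 0], [0, 0, 0.18], 0.32], [[0, 0, 0], [0, 0, 0.2], 0.32], [[0, 0, 0], [0, 0, 0.2], 0.32], [[0, 0, 0], [0, 0, 0.2], 0.32], [[0, 0, 0], [0, 0, 0.2], 0.32]]'

```text
t: 14.57
eef_pos: [0.6089, -0.0549, 0.0643]
tool_rot: [0.0, 0.86, 0.511, 0.0]
force: [0.1, -0.4, -0.9]
width: 0.0562
```

Request:
send_rows --targets '[[[0, 0, 0], [0, 0, 0.005], 0.32], [[0, 0, 0], [0, 0, 0.01], 0.32], [[0, 0, 0], [0, 0, 0.015], 0.32], [[0, 0, 0], [0, 0, 0.02], 0.32], [[0, 0, 0], [0, 0, 0.025], 0.32], [[0, 0, 0], [0, 0, 0.03], 0.32], [[0, 0, 0], [0, 0, 0.03], 0.32], [[0, 0, 0], [0, 0, 0.03], 0.32]]'

```text
t: 15.23
eef_pos: [0.6085, -0.0548, 0.0595]
tool_rot: [-0.0, 0.86, 0.511, -0.0]
force: [-0.3, -0.9, 0.3]
width: 0.0561
```

Request:
send_rows --targets '[[[0, 0, 0], [0, 0, 0.005], 0.32], [[0, 0, 0], [0, 0, 0.01], 0.32], [[0, 0, 0], [0, 0, 0.015], 0.32], [[0, 0, 0], [0, 0, 0.02], 0.32], [[0, 0, 0], [0, 0, 0.025], 0.32], [[0, 0, 0], [0, 0, 0.03], 0.32], [[0, 0, 0], [0, 0, 0.03], 0.32], [[0, 0, 0], [0, 0, 0.03], 0.32]]'

```text
t: 15.9
eef_pos: [0.6088, -0.0549, 0.0566]
tool_rot: [0.0, 0.86, 0.511, 0.0]
force: [-2.6, 0.6, 8.2]
width: 0.0561
```

Run:
```python
from snap import *
snap("b4",half=(36,36),k=8,names=("side",))
```

```text
t 15.9 [ 0.6088 -0.0549  0.0566] yaw,tilt [6.144e+01 4.000e-02] w 0.0561 F [-2.6  0.6  8.2]
side crop origin 248 155 scale 8
```

View pics/b4.png

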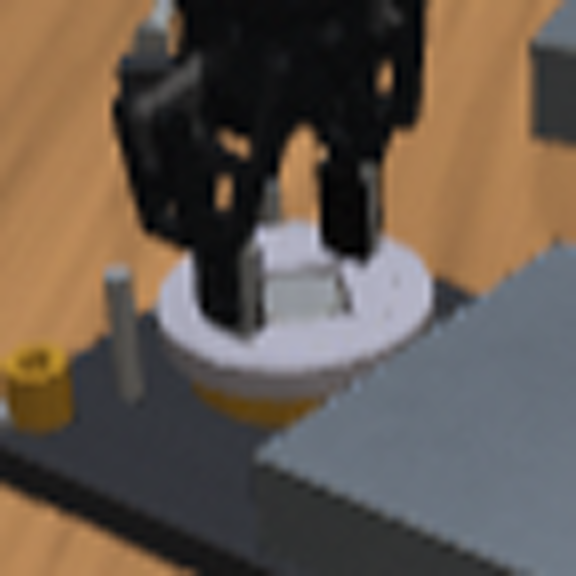

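The fingertips press on the ring (8 N). I'll go on pushing down.

Request:
send_rows --targets '[[[0, 0, 0], [0, 0, 0.005], 0.32], [[0, 0, 0], [0, 0, 0.01], 0.32], [[0, 0, 0], [0, 0, 0.015], 0.32], [[0, 0, 0], [0, 0, 0.02], 0.32], [[0, 0, 0], [0, 0, 0.025], 0.32], [[0, 0, 0], [0, 0, 0.03], 0.32], [[0, 0, 0], [0, 0, 0.035], 0.32], [[0, 0, 0], [0, 0, 0.035], 0.32]]'

```text
t: 16.62
eef_pos: [0.6088, -0.0549, 0.0514]
tool_rot: [0.0, 0.86, 0.511, 0.0]
force: [-3.1, 0.2, 7.5]
width: 0.0567
```

Request:
send_rows --targets '[[[0, 0, 0], [0, 0, 0.005], 0.32], [[0, 0, 0], [0, 0, 0.01], 0.32], [[0, 0, 0], [0, 0, 0.015], 0.32], [[0, 0, 0], [0, 0, 0.015], 0.32], [[0, 0, 0], [0, 0, 0.02], 0.32], [[0, 0, 0], [0, 0, 0.02], 0.32], [[0, 0, 0], [0, 0, 0.02], 0.32], [[0, 0, 0], [0, 0, 0.02], 0.32]]'

```text
t: 17.28
eef_pos: [0.6088, -0.0549, 0.0484]
tool_rot: [0.0, 0.86, 0.511, 0.0]
force: [-3.9, 0.2, 8.0]
width: 0.0563
```

Request:
send_rows --targets '[[[0, 0, 0], [0, 0, 0.005], 0.32], [[0, 0, 0], [0, 0, 0.01], 0.32], [[0, 0, 0], [0, 0, 0.015], 0.32], [[0, 0, 0], [0, 0, 0.015], 0.32], [[0, 0, 0], [0, 0, 0.02], 0.32], [[0, 0, 0], [0, 0, 0.02], 0.32], [[0, 0, 0], [0, 0, 0.02], 0.32], [[0, 0, 0], [0, 0, 0.02], 0.32]]'

```text
t: 17.95
eef_pos: [0.6089, -0.0549, 0.0476]
tool_rot: [0.0, 0.86, 0.511, 0.0]
force: [-7.1, 0.7, 20.3]
width: 0.0565
```

Request:
send_rows --targets '[[[0, 0, 0], [0, 0, 0.005], 0.32], [[0, 0, 0], [0, 0, 0.01], 0.32], [[0, 0, 0], [0, 0, 0.01], 0.32], [[0, 0, 0], [0, 0, 0.01], 0.32], [[0, 0, 0], [0, 0, 0.015], 0.32], [[0, 0, 0], [0, 0, 0.015], 0.32], [[0, 0, 0], [0, 0, 0.015], 0.32], [[0, 0, 0], [0, 0, 0.015], 0.32]]'

```text
t: 18.62
eef_pos: [0.609, -0.0549, 0.0475]
tool_rot: [0.001, 0.86, 0.511, 0.0]
force: [-11.7, 1.3, 31.8]
width: 0.0565
```

Run:
```python
from snap import *
from meas import circ,sq
snap("b5",half=(36,36),k=8,names=("side",))
p=pickle.load(open("side_b5.pkl","rb"));p4=pickle.load(open("side_b2.pkl","rb"))
ims=[]
for q_ in(p4,p):
    im=cv2.resize(q_["frame"][165:215,258:308,::-1],None,fx=8,fy=8,interpolation=cv2.INTER_CUBIC)
    for zt,col in((.052,(0,0,255)),(.064,(0,255,0))):
        q=(proj(q_,circ(.6085,-.0502,zt,.05))-[258,165]+.5)*8
        cv2.polylines(im,[np.int32(q)],True,col,1)
    ims.append(im)
cv2.imwrite("pics/b5.png",np.hstack(ims))
```

```text
t 18.62 [ 0.609  -0.0549  0.0475] yaw,tilt [61.44  0.09] w 0.0565 F [-11.7   1.3  31.8]
side crop origin 248 155 scale 8
```

View pics/b5.png

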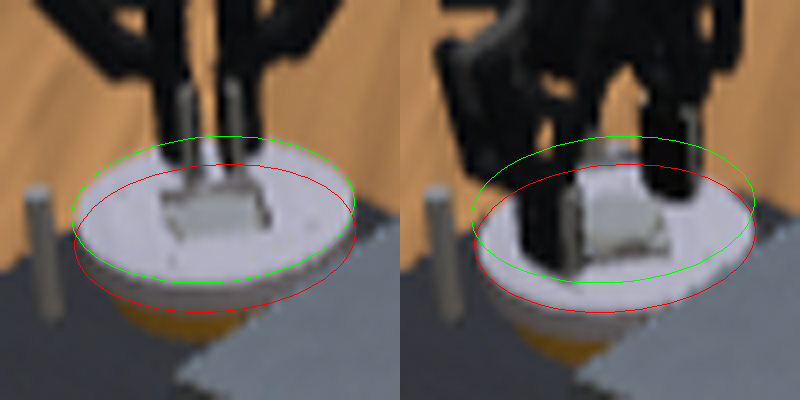

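The ring top now matches the 52 mm outline (red); before it was near 64 (green). The push has met a hard stop at 32 N. I'll back off upwards and check without the hand in the way.

Request:
send_rows --targets '[[[0, 0, 0], [0, 0, -0.03], 0.32], [[0, 0, 0], [0, 0, -0.1], 0.32], [[0, 0, 0], [0, 0, -0.3], 0.32], [[0, 0, 0], [0, 0, -0.5], 0.32], [[0, 0, 0], [0, 0, -0.7], 0.32], [[0, 0, 0], [0, 0, -0.8], 0.32], [[0, 0, 0], [0, 0, -0.8], 0.32], [[0, 0, 0], [0, 0, -0.8], 0.32]]'

```text
t: 19.33
eef_pos: [0.6095, -0.055, 0.1626]
tool_rot: [0.001, 0.86, 0.511, 0.001]
force: [0.0, 0.3, -0.5]
width: 0.0565
```

Request:
send_rows --targets '[[[0, 0, 0], [-0.25, -0.1, 0], -1], [[0, 0, 0], [-0.5, -0.2, 0], -1], [[0, 0, 0], [-0.75, -0.3, 0], -1], [[0, 0, 0], [-1, -0.4, 0], -1], [[0, 0, 0], [-1, -0.5, 0], -1], [[0, 0, 0], [-1, -0.5, 0], -1], [[0, 0, 0], [-1, -0.5, 0], -1], [[0, 0, 0], [-1, -0.5, 0], -1]]'

```text
t: 20.0
eef_pos: [0.4712, -0.1504, 0.1606]
tool_rot: [-0.0, 0.86, 0.511, -0.0]
force: [0.7, -0.5, 0.4]
width: 0.0006
```

Run:
```python
from snap import *
snap("c1",half=(40,40),k=7,names=("top","side"),at=[.6085,-.055,.05])
from rig import cams
p=pickle.load(open("top_c1.pkl","rb"));q=pickle.load(open("side_c1.pkl","rb"))
for k,n in((p,"top"),(q,"side")):
    for r in cams.find_in(k,"start_top")[:3]+cams.find_in(k,"start")[:2]:
        print(n,r["conf"],k["origin"]+Rq(k["attitude"])@np.array(r["location"]),proj(k,[k["origin"]+Rq(k["attitude"])@np.array(r["location"])])[0])
# ring height profile in side
from meas import *
g=q["frame"].astype(np.float32)
c=np.array([.6085,-.0502]); b=proj(q,[[*c,.055]])[0].astype(int); box=(b[0]-26,b[1]-20,b[0]+27,b[1]+22)
I=g[box[1]:box[3],box[0]:box[2],2]
for zt in np.arange(.048,.066,.002):
    def cost(x):
        m1=crop_poly(q,[(circ(x[0],x[1],zt,.05),255),(sq(x[0],x[1],zt+.0,.0345,np.radians(20.6)),0)],box)
        m2=crop_poly(q,[(circ(x[0],x[1],zt-.014,.05),255),(circ(x[0],x[1],zt,.05),0)],box)
        return ncc(I,[m1,m2])
    print(round(zt,3),round(cost(c)**.5,2),end="; ")
```

```text
t 20.0 [ 0.4712 -0.1504  0.1606] yaw,tilt [6.146e+01 5.000e-02] w 0.0006 F [ 0.7 -0.5  0.4]
top crop origin 309 135 scale 7
side crop origin 245 151 scale 7
top 0.16 [ 0.60491647 -0.05458347  0.05331943] [348.70361727 176.53846346]
top 0.16 [0.66617595 0.37682866 0.01411918] [201.06995049 154.70749277]
0.048 26.34; 0.05 23.96; 0.052 23.05; 0.054 24.41; 0.056 26.96; 0.058 29.45; 0.06 31.19; 0.062 32.25; 0.064 32.76;
```

View pics/c1.png

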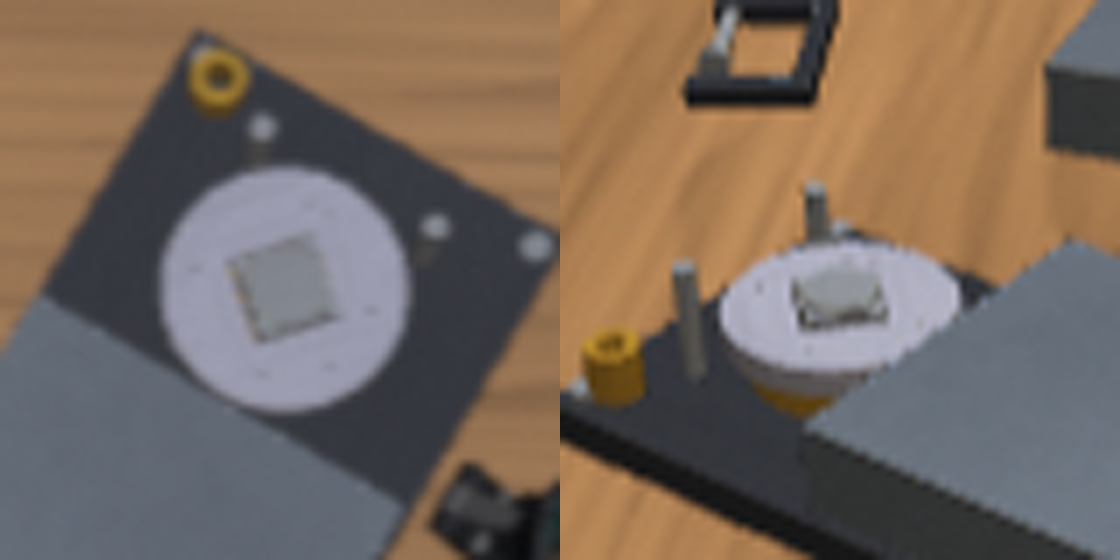

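The ring is home: the fit is best with its top at 52 mm, the spindle end shows above the bore, and the bushing and pins are where they were. Now I'll locate the button.

Run:
```python
from h import *
import pickle
p=pickle.load(open("top.pkl","rb"));q=pickle.load(open("side.pkl","rb"))
a=cv2.resize(p["frame"][195:240,420:470,::-1],None,fx=8,fy=8,interpolation=cv2.INTER_CUBIC)
b=cv2.resize(q["frame"][138:183,307:357,::-1],None,fx=8,fy=8,interpolation=cv2.INTER_CUBIC)
from meas import circ
g=p["frame"].astype(int)
for z in (.06,.065,.07,.075):
    w=ray(p,(447.0,216.2),z); print(z,w.round(4),proj(q,[w+[.0,.004,0]]))
    c=circ(w[0],w[1],z,.016)
    cv2.polylines(a,[np.int32((proj(p,c)-[420,195]+.5)*8)],True,(0,255,0),1)
    cv2.polylines(b,[np.int32((proj(q,c+[0,.004,0])-[307,138]+.5)*8)],True,(0,255 if z<.067 else 0,255 if z>.062 else 0),1)
cv2.imwrite("pics/c2.png",np.hstack([a,b]))
```

```text
0.06 [ 0.4995 -0.3276  0.06  ] [[332.49357186 151.90811101]]
0.065 [ 0.499 -0.326  0.065] [[332.61284223 150.77959389]]
0.07 [ 0.4984 -0.3244  0.07  ] [[332.73286059 149.64399928]]
0.075 [ 0.4979 -0.3229  0.075 ] [[332.85363402 148.50126041]]
```

View pics/c2.png

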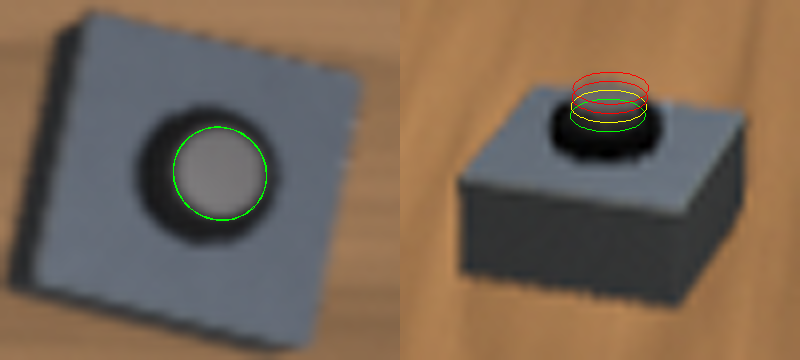

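The button top is at about (0.4995, -0.3235) in the robot frame, z about 0.067. Moving above it with the fingers shut.

Request:
send_rows --targets '[[[0, 0, 0], [-0.2, 0.15, 0], -1], [[0, 0, 0], [-0.4, 0.3, 0], -1], [[0, 0, 0], [-0.6, 0.45, 0], -1], [[0, 0, 0], [-0.8, 0.6, 0.1], -1], [[0, 0, 0], [-0.925, 0.715, 0.2], -1], [[0, 0, 0], [-0.925, 0.715, 0.35], -1], [[0, 0, 0], [-0.925, 0.715, 0.45], -1], [[0, 0, 0], [-0.925, 0.715, 0.45], -1]]'

```text
t: 20.97
eef_pos: [0.4967, -0.3225, 0.0901]
tool_rot: [-0.003, 0.86, 0.511, -0.001]
force: [-0.8, 0.4, -0.2]
width: 0.0005
```

Run:
```python
from snap import *
snap("c3",half=(36,36),k=8,names=("side",),at=[.5,-.325,.07])
print(plan(s,[.4995,-.3235,.075],61.5))
```

```text
t 20.97 [ 0.4967 -0.3225  0.0901] yaw,tilt [61.4   0.42] w 0.0005 F [-0.8  0.4 -0.2]
side crop origin 296 116 scale 8
([-0.0023, -0.0004, -0.0005], [0.0031, 0.0202, 0.1002])
```

View pics/c3.png

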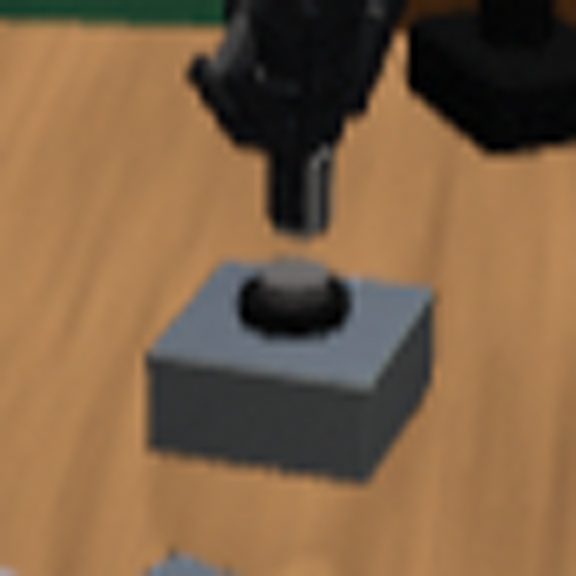

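Request:
send_rows --targets '[[[0, 0, 0], [0, 0.005, 0], -1], [[0, 0, 0], [0, 0.005, 0.05], -1], [[0, 0, 0], [0, 0.005, 0.08], -1], [[0, 0, 0], [0, 0.005, 0.1], -1], [[0, 0, 0], [0, 0.005, 0.12], -1], [[0, 0, 0], [0, 0.005, 0.13], -1], [[0, 0, 0], [0, 0.005, 0.13], -1], [[0, 0, 0], [0, 0.005, 0.13], -1]]'

```text
t: 21.68
eef_pos: [0.4995, -0.3242, 0.0746]
tool_rot: [-0.0, 0.86, 0.511, -0.0]
force: [0.1, -0.4, 0.6]
width: 0.0002
```

Request:
send_rows --targets '[[[0, 0, 0], [0, 0, 0.005], -1], [[0, 0, 0], [0, 0, 0.01], -1], [[0, 0, 0], [0, 0, 0.015], -1], [[0, 0, 0], [0, 0, 0.02], -1], [[0, 0, 0], [0, 0, 0.025], -1], [[0, 0, 0], [0, 0, 0.03], -1], [[0, 0, 0], [0, 0, 0.03], -1], [[0, 0, 0], [0, 0, 0.03], -1]]'

```text
t: 22.35
eef_pos: [0.4996, -0.3243, 0.0703]
tool_rot: [0.0, 0.86, 0.511, 0.0]
force: [0.7, 0.2, 2.0]
width: -0.0001
```

Light contact begins near z 0.070. Pressing on.

Request:
send_rows --targets '[[[0, 0, 0], [0, 0, 0.005], -1], [[0, 0, 0], [0, 0, 0.01], -1], [[0, 0, 0], [0, 0, 0.015], -1], [[0, 0, 0], [0, 0, 0.02], -1], [[0, 0, 0], [0, 0, 0.025], -1], [[0, 0, 0], [0, 0, 0.03], -1], [[0, 0, 0], [0, 0, 0.03], -1], [[0, 0, 0], [0, 0, 0.03], -1]]'

```text
t: 23.02
eef_pos: [0.4996, -0.3244, 0.066]
tool_rot: [0.0, 0.86, 0.511, 0.0]
force: [-1.4, 0.0, 6.8]
width: 0.0002
```

Request:
send_rows --targets '[[[0, 0, 0], [0, 0, 0.005], -1], [[0, 0, 0], [0, 0, 0.01], -1], [[0, 0, 0], [0, 0, 0.015], -1], [[0, 0, 0], [0, 0, 0.015], -1], [[0, 0, 0], [0, 0, 0.015], -1], [[0, 0, 0], [0, 0, 0.015], -1], [[0, 0, 0], [0, 0, 0.015], -1], [[0, 0, 0], [0, 0, 0.015], -1]]'

```text
t: 23.68
eef_pos: [0.4997, -0.3244, 0.0658]
tool_rot: [0.0, 0.86, 0.511, 0.0]
force: [-3.5, 4.0, 17.2]
width: -0.0001
```

It hit a hard stop at z 0.0658 with 17 N. Travel is about 6 mm from first contact at about 0.072, so the button is fully down. Letting it up and retreating.

Request:
send_rows --targets '[[[0, 0, 0], [0, 0, -0.05], -1], [[0, 0, 0], [0, 0, -0.15], -1], [[0, 0, 0], [0, 0, -0.3], -1], [[0, 0, 0], [0, 0, -0.5], -1], [[0, 0, 0], [0, 0, -0.7], -1], [[0, 0, 0], [0, 0, -0.8], -1], [[0, 0, 0], [0, 0, -0.8], -1], [[0, 0, 0], [0, 0, -0.8], -1]]'

```text
t: 24.35
eef_pos: [0.5, -0.3246, 0.1837]
tool_rot: [0.001, 0.86, 0.511, 0.0]
force: [-0.6, 0.2, -0.1]
width: -0.0002
```

Run:
```python
from snap import *
from rig import cams
ims=[]
for n in("top","side"):
    p=cams.grab_frame(n); pickle.dump(p,open(f"{n}_d.pkl","wb")); cv2.imwrite(f"pics/d_{n}.png",p["frame"][:,:,::-1])
q=p
a=cv2.resize(q["frame"][130:180,300:350,::-1],None,fx=8,fy=8,interpolation=cv2.INTER_CUBIC)
b=cv2.resize(q["frame"][165:215,258:308,::-1],None,fx=8,fy=8,interpolation=cv2.INTER_CUBIC)
cv2.imwrite("pics/d.png",np.hstack([a,b]))
# z fit again
from meas import *
g=q["frame"].astype(np.float32)
c=np.array([.6085,-.0502]); b=proj(q,[[*c,.055]])[0].astype(int); box=(b[0]-26,b[1]-20,b[0]+27,b[1]+22)
I=g[box[1]:box[3],box[0]:box[2],2]
for zt in np.arange(.048,.058,.001):
    m1=crop_poly(q,[(circ(*c,zt,.05),255),(sq(*c,zt,.0345,np.radians(20.6)),0)],box)
    m2=crop_poly(q,[(circ(*c,zt-.014,.05),255),(circ(*c,zt,.05),0)],box)
    print(round(zt,3),round(ncc(I,[m1,m2])**.5,2),end="; ")
```

```text
t 24.35 [ 0.5    -0.3246  0.1837] yaw,tilt [61.44  0.1 ] w -0.0002 F [-0.6  0.2 -0.1]
0.048 26.49; 0.049 25.15; 0.05 24.1; 0.051 23.39; 0.052 23.2; 0.053 23.68; 0.054 24.57; 0.055 25.81; 0.056 27.12; 0.057 28.43; 0.058 29.61;
```

View pics/d.png

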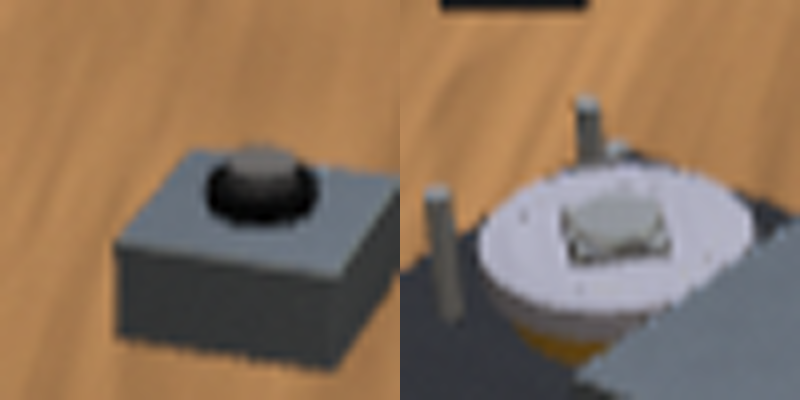

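View pics/d_top.png

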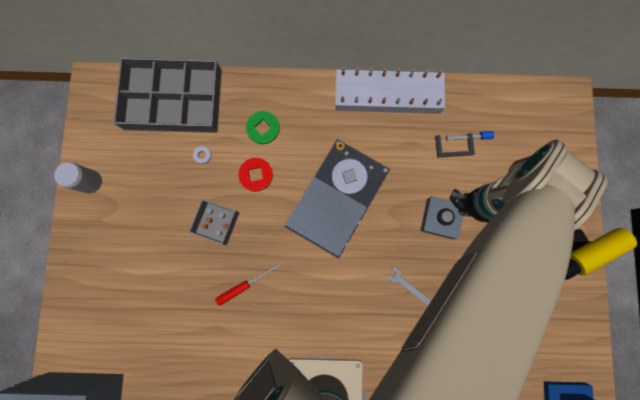

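Request:
send_rows --targets '[[[0, 0, 0], [0.2, -0.1, -0.1], -1], [[0, 0, 0], [0.4, -0.2, -0.2], -1], [[0, 0, 0], [0.6, -0.3, -0.3], -1], [[0, 0, 0], [0.8, -0.4, -0.4], -1], [[0, 0, 0], [1, -0.5, -0.5], -1], [[0, 0, 0], [1, -0.6, -0.5], -1], [[0, 0, 0], [1, -0.6, -0.5], -1], [[0, 0, 0], [1, -0.6, -0.5], -1]]'

```text
t: 25.12
eef_pos: [0.4912, -0.1486, 0.2566]
tool_rot: [-0.001, 0.859, 0.511, -0.001]
force: [0.3, 0.3, 0.8]
width: 0.0001
```

Request:
send_rows --targets '[[[0, 0, 0], [0, 0, 0], -1], [[0, 0, 0], [0, 0, 0], -1], [[0, 0, 0], [0, 0, 0], -1], [[0, 0, 0], [0, 0, 0], -1], [[0, 0, 0], [0, 0, 0], -1], [[0, 0, 0], [0, 0, 0], -1], [[0, 0, 0], [0, 0, 0], -1], [[0, 0, 0], [0, 0, 0], -1]]'

```text
t: 25.78
eef_pos: [0.4922, -0.1496, 0.2583]
tool_rot: [0.0, 0.86, 0.511, 0.0]
force: [0.1, 0.2, -0.2]
width: 0.0
```

Run:
```python
from snap import *
from rig import cams
p=cams.grab_frame("side"); cv2.imwrite("pics/e_side.png",p["frame"][:,:,::-1])
```

```text
t 25.78 [ 0.4922 -0.1496  0.2583] yaw,tilt [61.42  0.  ] w 0.0 F [ 0.1  0.2 -0.2]
```

View pics/e_side.png

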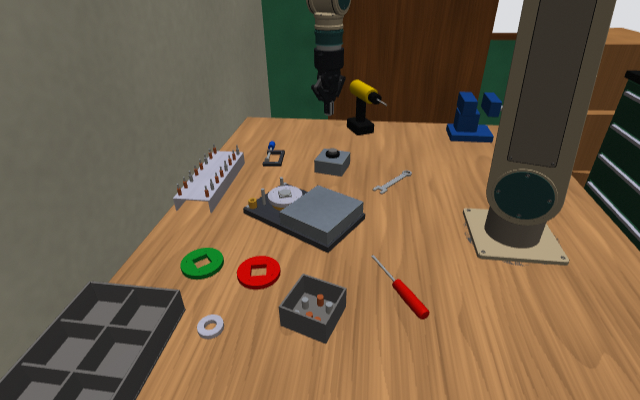

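The side view shows the ring home at (285,196) and the button up at (332,153). The bystanders haven't moved and the arm is clear of everything, so I'm handing in.

Run:
```python
from rig import ticket
print(ticket.finish_job())
```

```text
the job is handed in; nothing more can be done
None
```

The job is handed in: the ring is fully home on the spindle, and the start button was then pressed to its stop and came back up. The system gave no verdict.

**Ring:** I opened the fingers inside its square bore, then carried it about 1 mm above the ledge to the spindle. The task asked for it to be slid. I turned it about 4° to match the square (20.6°) and lowered it over the square. After I released it, it dropped onto the collar, its top then at about 64 mm. I pushed it down with two fingertips until it met a hard stop at about 32 N.

**Button:** It went down about 6 mm to a hard stop at 17 N, and I then retreated.

**Last checks:**
- **Ring height:** in the side picture the ring's top fits best at 52 mm, the fully-home height. That fit has a fairly large residual, so it is good to about 1 mm.
- **Scene:** the button shows up again, the bystanders look unmoved, and the arm is clear of everything with near-zero force. It finished at about 26 s of the 72 s allowed.
- **Disagreement:** the two cameras differed by about 5 mm in y. I settled it from where the fingers centred the ring in its bore.
- **Start button finder:** in my last check it found nothing usable (best confidence 0.16, at the wrong places), so I took the button's position from its pixels in the two pictures.

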